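# Load a drilling jig with a backing board and a clock plate

### The arm

A 6-joint arm with a two-finger parallel gripper is mounted at the origin on the work surface. World frame = base frame: x ahead of the robot, y to its left, z up, the work surface at z = 0. Lengths are in mm, angles in degrees, forces in N, time in s.
With the tool pointing down it reaches from about 375 to 825 mm from the base axis. Payload 5.5 kg.
Tool frame: the origin (TCP) lies at the very end of the fingers, on their centre line; the grasp point (between the pads) lies 19 mm behind it; z points along the fingers, y is the line along which they close (so a half turn about z gives the same grasp; the last joint's range is limited). The gripper opens to 85 mm and grips with 20 to 120 N. Pads are 22 mm wide; open, the fingers measure 114 mm over their backs; the gripper's body (76 mm by 85 mm) begins 54 mm behind the grasp point. The pads swing forward as they close: fully open they stand 13 mm farther back than shut.
Start: joints at [-76.089, 17.962, -2.699, 69.339, 0, 90], TCP at [144.25, -582.397, 231.299] pointing down, gripper open.
Joint ranges: [-152.73, 152.73], [-39.44, 99.34], [-58.76, 71.6], [-118.89, 123.64], [-81.53, 83.1], [-180, 180]. Speed limits (degrees/s): [136.94, 136.94, 172.46, 180, 180, 180].

### API

Orientations are given as a 3x3 rotation matrix whose columns are the frame's x, y, z axes.
In Python, from rig import ctrl, viewer, monitor gives the robot as it stands (ctrl), with the cameras (viewer) and the readings (monitor).
- The arm moves only by the shell command python3 shift.py 'ROWS' [OPENING] [FORCE]. ROWS is rows parted by semicolons, their numbers by spaces, 1 to 8 of them, each of 6 numbers: dx, dy, dz in mm, then a rotation vector rx, ry, rz in degrees; each row shifts and turns the commanded pose from where the row before left it, along the tool's axes as they then stand; what a row does not reach is not made up. A row lasts 1/12 s, in which the tool goes at most 41.7 mm and 7.16 degrees, less where a joint would pass 70% of its speed; a pose out of reach is approached as far as the arm can. OPENING is the finger opening in mm, set as the command begins (- or left out keeps the last). The fingers move at their own pace and stop on an object; FORCE is the grip in N (left out, the last holds). Time passes only in rows, so rows that do not move let the fingers close. It prints the time, the measured TCP pose, the force, the opening and the grip force at its end.
- monitor.observe(): the state, without advancing time (a new reading comes with each control period).
- viewer.capture(name): name is "side" or "top"; returns a dict with "pixels" (384x512x3 uint8, blue, green, red), "z_map" (384x512 float32, mm along the optical axis (not along the pixel's ray), 0 where there is no reading), "mtx" (3x3 intrinsics, pixels), "extrinsics" (4x4, takes a point from camera to world coordinates). Camera axes: x right, y down, z forward; pixel columns grow to the right and rows downward; lengths in mm; the calibration is good to about 2 mm. A picture is of the moment at which its call begins.
- ctrl.sign_off(): hands the job in; it is judged then, once.
The state is a dict: "clock": time; "q": joint angles; "joint_vel": joint speeds; "effort": joint torques, N m; "tcp_pos": TCP position; "orientation": TCP orientation; "force": force on the tool from outside, world axes, zero at the start; "torque": the same for the moment, N m; "grip_width": finger opening in mm; "finger_force": force on a finger pad.
Only numpy, scipy, OpenCV 4.12 (cv2) and the standard library are available. Lean on these libraries where they do the work, as an engineer would, in place of code of your own. Each camera call takes 0.05 s, during which the arm holds its last target. There are 200 camera calls.

### The job

Load the drilling jig so that the clock plate can be drilled: thread the brown backing board over the jig's two dowel pins first, then the brass clock plate on top of it, each with its large hole on the large pin. Press each one slowly down past the spring balls until it lies flush, by feel and without knocking or forcing it, and leave everything else on the bench where it is.

Things in the scene. Friction and masses are not known exactly. Their poses are not given: they have to be found in the camera images.
- backer: Brown laminate backing board, sawn to 60 (its x) by 120 (its y) by 5 mm thick, about 60 g. Origin: centre of its underside, z up. Through holes near its y axis: one of 13 mm near y = +42 mm, a slot 9 mm wide (x) and 10.5 mm long (y) near y = -42 mm. A blue stripe on top marks the large-hole end. It starts flat, right way up, on a block at one side of the jig, yaw within 1.7 rad of zero.
- plate: Brass clock plate blank, about 280 g, scribed lines on top; outline, thickness, holes, blue stripe and frame as the backing board's. On both, hole and slot are a true 84 mm apart like the pins, but the outline is rough-sawn: the pair's midpoint lies up to 3 mm from the part's centre and the pair up to 0.03 rad askew, differently on each part, so find the pins by feel. It starts on the other block.
- backer_rest: Fixed wooden block with a cork top, 38 mm (x) by 80 mm (y), 20 mm high, under the backing board at the start; the board overhangs it by about 11 mm (8 or more) on each long side, so fingers can reach below the board. Origin: centre of its underside.
- plate_rest: A like block under the brass plate: 38 by 80 mm, 20 mm high, overhung in the same way. Origin: centre of its underside.
- jig: Drilling jig bolted to the bench: dark iron base 124 mm (x) by 196 mm (y), 20 mm high, with a ground steel seat 92 by 160 mm on it, its top 34 mm above the bench. Origin: centre of the underside, z up. Two upright dowel pins stand on its y axis, large at +42 mm (blue-striped end), small at -42 mm. The seat is wider than the parts: fingers reaching below a part meet the seat before it is home.
- jig_seat (a point): Centre of the seat's top face, midway between the pins, with the jig's axes. A part that is home has its underside 0 mm (backing board) or 5 mm (brass plate, on the board) above this point, large hole on large pin, its y axis along the jig's but for the skew of its holes.
- jig_big_pin (a point): Centre of the large pin's top, 34 mm above the seat; pin 12 mm in diameter, nose tapering 1 mm (radius) over its top 2.5 mm. Each pin has two sprung brass balls standing out of its sides towards +x and -x, 13 mm above the seat. A part let go on the pins rests on the balls, its underside about 15 mm above the seat (with the brass plate as with the board).
- jig_small_pin (a point): Centre of the small pin's top, 28 mm above the seat; pin 8 mm in diameter, nose tapering 1 mm (radius) over its top 2.5 mm. Pushed on its top face with about 5 N at each pin, a part clicks past the balls and slides freely down. The two ends may click one after the other, so each end may need its own push; press slowly (20 mm/s); the clear top face between the pins is 70 mm long.
- dome: Bystander: glass dome on a round wooden foot, 124 mm across, 103 mm high; origin at the centre of its underside.
- movement: Bystander: black movement holder with a brass watch movement, 48 mm across, 30 mm high; origin under its centre.
- loupe: Bystander: black eyeglass loupe standing on its rim, 38 mm across, 42 mm high; origin under its centre.
- steel_template: Bystander: dark steel plate with three holes, 70 by 100 by 4 mm, lying flat, for another job; origin under its centre.
- screw_jar: Bystander: small clear jar with a metal cap, 56 mm across, 55 mm high; origin under its centre.
- brass_hammer: Bystander: small brass hammer lying flat, 200 mm long; origin under its middle.
- tweezers: Bystander: steel tweezers lying flat, about 100 mm long; origin under their middle.

How it is judged:
By the outcome, as a careful person would: the job done as asked, in the order asked, and still so for the second after the job is handed in, with the robot touching nothing.
It also fails if it takes over 72 s, if anything falls off the work surface, if the arm or the gripper's body presses on something with over 40 N, if the wrist force passes 120 N, or if a joint passes its speed limit or range.

## Working session

There is one attempt and no reset: what is moved stays moved. The work goes in short steps, Python scripts to look and compute and a shell command to move; the robot and the scene stay as the last step left them, time stands still between calls to the robot, and variables do not carry over. Pictures are saved under pics/ and viewed, at most 10 in all, crops included, and the job is handed in when it is done.

```bash
ls; mkdir -p pics
python3 - <<'E'
from rig import ctrl, viewer, monitor
import cv2,numpy as np
for n in("top","side"):
    c=viewer.capture(n); cv2.imwrite(f"pics/{n}0.png",c["pixels"]); np.savez(f"{n}0.npz",**c)
    print(n,np.round(c["mtx"],1).tolist(),np.round(c["extrinsics"],3).tolist())
print(monitor.observe())
E
```

```text
pics
rig.py
shift.py
top [[352.3, 0.0, 260.8], [0.0, 352.3, 187.9], [0.0, 0.0, 1.0]] [[0.006, -0.991, 0.137, 414.122], [-1.0, -0.008, -0.014, -8.166], [0.015, -0.137, -0.99, 1404.272], [0.0, 0.0, 0.0, 1.0]]
side [[350.0, 0.0, 256.9], [0.0, 350.0, 189.2], [0.0, 0.0, 1.0]] [[-0.74, -0.353, 0.573, -29.27], [-0.673, 0.373, -0.639, 685.214], [0.011, -0.858, -0.514, 639.848], [0.0, 0.0, 0.0, 1.0]]
{'clock': 0.1, 'q': array([-7.60881402e+01,  1.79971743e+01, -2.74665353e+00,  6.93400373e+01,
       -1.31108876e-03,  8.99991135e+01]), 'joint_vel': array([ 0.00041574, -0.12720697,  0.17003791, -0.05646186,  0.05916014,
        0.05310777]), 'effort': array([-1.99350757e-04, -5.40768278e+01,  3.40540302e+01,  1.11527124e-02,
        4.04732589e-05, -1.25301702e-05]), 'tcp_pos': array([ 144.12943058, -581.91496977,  230.56592881]), 'orientation': array([[ 9.70663007e-01,  2.40443729e-01, -3.74132874e-04],
       [ 2.40444019e-01, -9.70661976e-01,  1.41528503e-03],
       [-2.28601448e-05, -1.46372283e-03, -9.99998928e-01]]), 'force': array([-0.5395202 , -0.26255196, -0.58765815]), 'torque': array([-0.03460399,  0.01691298,  0.03675082]), 'finger_force': 0.0, 'grip_width': 85.38599066345037}
```

View pics/top0.png

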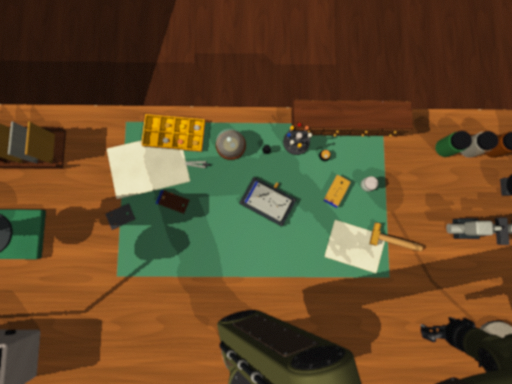

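View pics/side0.png

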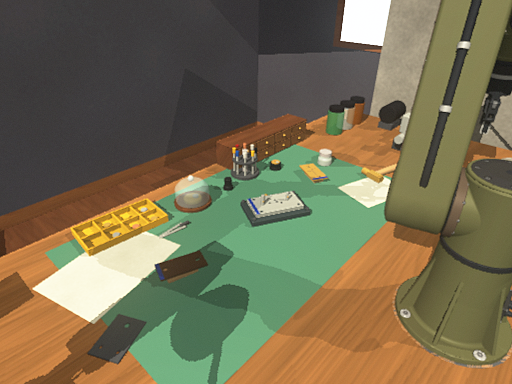

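The top view shows the jig at (270,200), the backing board at (173,202), the brass plate at (338,190), the hammer at (400,238) and the dark template at (120,216). I'll zoom in on the three that matter and check the depth maps.

```bash
cat > h.py <<'E'
import cv2,numpy as np
def load(n): 
    d=np.load(n+".npz"); return {k:d[k] for k in d}
def world(c):
    v,u=np.mgrid[0:384,0:512]; z=c["z_map"]; K=c["mtx"]
    p=np.stack([(u-K[0,2])/K[0,0]*z,(v-K[1,2])/K[1,1]*z,z],-1)
    E=c["extrinsics"]; return p@E[:3,:3].T+E[:3,3]
def ray(c,uv,h):
    uv=np.atleast_2d(uv).astype(float);K=c["mtx"];E=c["extrinsics"]
    d=np.c_[(uv[:,0]-K[0,2])/K[0,0],(uv[:,1]-K[1,2])/K[1,1],np.ones(len(uv))]@E[:3,:3].T
    t=(h-E[2,3])/d[:,2]; return E[:3,3]+d*t[:,None]
def proj(c,p):
    E=c["extrinsics"];q=(np.atleast_2d(p)-E[:3,3])@E[:3,:3];q=q@c["mtx"].T;return q[:,:2]/q[:,2:]
E
python3 - <<'E'
from h import *
t=load("top0");s=load("side0")
def crop(c,x,y,w,h,f): return cv2.resize(c["pixels"][y:y+h,x:x+w],None,fx=f,fy=f,interpolation=cv2.INTER_CUBIC)
a=[crop(t,150,180,44,44,6),crop(t,234,170,66,60,6),crop(t,318,166,44,48,6)]
b=[crop(s,145,240,70,50,4),crop(s,232,180,85,50,4),crop(s,290,155,50,35,4)]
def row(L,H): return np.hstack([cv2.copyMakeBorder(i,0,H-i.shape[0],0,4,0) for i in L])
A=row(a,360);B=row(b,205);W=max(A.shape[1],B.shape[1])
P=lambda i:cv2.copyMakeBorder(i,0,0,0,W-i.shape[1],0)
m=np.vstack([P(A),P(B)]);print(m.shape);f=min(1,800/m.shape[1],600/m.shape[0]);cv2.imwrite("pics/m1.png",cv2.resize(m,None,fx=f,fy=f))
for c,n,R in((t,"t",[(155,185,190,218),(238,175,302,228),(322,172,356,210)]),(s,"s",[(150,245,212,285),(238,185,312,225),(295,160,332,184)])):
  w=world(c)
  for x0,y0,x1,y1 in R:
    z=w[y0:y1,x0:x1,2];h,e=np.histogram(z,bins=np.arange(-8,80,4));print(n,dict((int(k),int(q)) for k,q in zip(e,h) if q))
E
```

```text
(565, 936, 3)
t {-8: 30, -4: 195, 0: 336, 4: 114, 8: 10, 12: 2, 16: 13, 20: 148, 24: 227, 28: 72, 32: 5}
t {-8: 59, -4: 509, 0: 900, 4: 331, 8: 26, 12: 55, 16: 202, 20: 255, 24: 79, 28: 172, 32: 455, 36: 274, 40: 42, 44: 1, 48: 2, 52: 2, 56: 1, 60: 1, 64: 7, 68: 2, 72: 1}
t {-8: 20, -4: 223, 0: 429, 4: 140, 8: 19, 12: 2, 16: 7, 20: 121, 24: 223, 28: 99, 32: 5}
s {-8: 5, -4: 1203, 0: 338, 4: 34, 8: 20, 12: 5, 16: 49, 20: 613, 24: 209}
s {-8: 28, -4: 1145, 0: 197, 4: 68, 8: 70, 12: 113, 16: 333, 20: 80, 24: 83, 28: 391, 32: 392, 36: 7, 40: 5, 44: 6, 48: 4, 52: 6, 56: 7, 60: 8, 64: 4}
s {-8: 23, -4: 443, 0: 66, 4: 20, 8: 17, 12: 9, 16: 33, 20: 218, 24: 50, 28: 1}
```

View pics/m1.png

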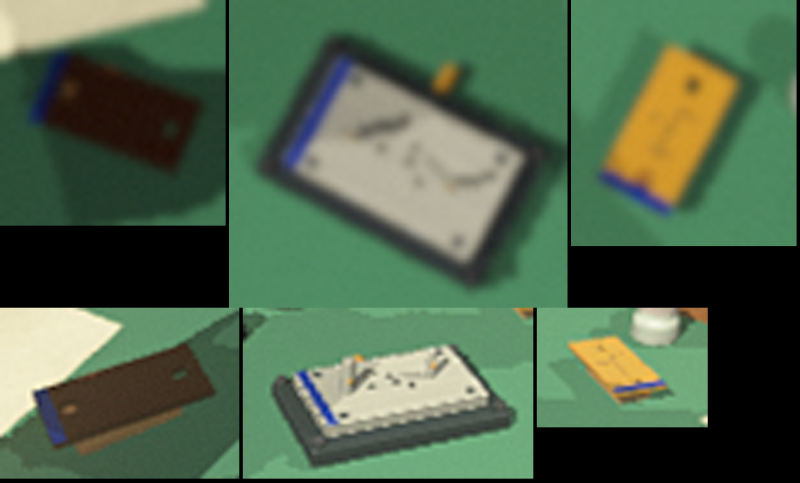

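The zoom shows the board's blue end and large hole at upper left. The seat's blue stripe is also at the left (+y). The brass plate has its stripe at lower left, towards the robot. Next I'll fit outlines and hole blobs in both views.

```bash
cat > meas.py <<'E'
from h import *
def rect(c,box,f,h,name,F=6):
    x0,y0,x1,y1=box; im=cv2.resize(c["pixels"][y0:y1,x0:x1],None,fx=F,fy=F,interpolation=cv2.INTER_CUBIC)
    hsv=cv2.cvtColor(im,cv2.COLOR_BGR2HSV); m=f(hsv,im).astype(np.uint8)*255
    m=cv2.morphologyEx(m,cv2.MORPH_CLOSE,np.ones((9,9)))
    m=cv2.morphologyEx(m,cv2.MORPH_OPEN,np.ones((9,9)))
    cs,_=cv2.findContours(m,cv2.RETR_EXTERNAL,cv2.CHAIN_APPROX_NONE); k=max(cs,key=cv2.contourArea)[:,0]
    full=lambda k:(k+.5)/F-.5+[x0,y0]
    w=ray(c,full(k),h)
    r=cv2.minAreaRect((w[:,:2]*10).astype(np.float32)); (cx,cy),(a,b),_=r
    P=cv2.boxPoints(r)/10; e=P[1]-P[0]; e2=P[2]-P[1]; L=e if np.hypot(*e)>np.hypot(*e2) else e2
    ab=hsv[:,:,0]; bl=((hsv[:,:,0]>108)&(hsv[:,:,0]<130)&(hsv[:,:,1]>120)&(cv2.dilate(m,np.ones((15,15)))>0))
    v,u=np.nonzero(bl); bw=ray(c,full(np.c_[u,v]),h).mean(0)[:2]
    if (bw-np.array([cx,cy])/10)@L<0: L=-L
    ang=np.degrees(np.arctan2(-L[0],L[1]))
    print(name,"centre",np.round([cx/10,cy/10],1),"size",round(min(a,b)/10,1),round(max(a,b)/10,1),"yaw",round(ang,1),"blue",np.round(bw,1))
    return np.array([cx,cy])/10,ang
E
python3 - <<'E'
from meas import *
t=load("top0");s=load("side0")
H=lambda h:h[:,:,0].astype(int)
blue=lambda h:(H(h)>108)&(H(h)<132)&(h[:,:,1]>120)
fb=lambda h,i:((H(h)<25)|(H(h)>165)|blue(h))&(h[:,:,2]<85)&(h[:,:,1]>60)
fp=lambda h,i:((H(h)>10)&(H(h)<28)&(h[:,:,1]>140))|blue(h)
fs=lambda h,i:((h[:,:,1]<60)&(h[:,:,2]>120))|blue(h)
for c,n,R in((t,"top",[(152,184,194,222),(238,174,302,230),(322,172,356,210)]),(s,"side",[(150,242,214,280),(236,186,312,228),(297,160,333,184)])):
    rect(c,R[0],fb,25,n+" backer");rect(c,R[1],fs,34,n+" seat");rect(c,R[2],fp,25,n+" plate")
    x0,y0,x1,y1=R[1]
    w=world(c)
    # pins/wall via depth: z>50 in jig
    m=w[y0:y1,x0:x1]; q=m[m[...,2]>50]; print(np.round(q[np.argsort(q[:,2])][-12:],0).tolist())
E
```

```text
top backer centre [550.3 318.7] size 58.2 117.9 yaw -20.2 blue [566.9 369.8]
top seat centre [553.1 -54.9] size 94.5 160.5 yaw -28.3 blue [589.8  10.9]
top plate centre [ 596.2 -329.8] size 63.9 121.2 yaw 60.7 blue [ 545.1 -303. ]
[[414.0, -8.0, 1404.0], [414.0, -8.0, 1404.0], [414.0, -8.0, 1404.0], [414.0, -8.0, 1404.0], [414.0, -8.0, 1404.0], [414.0, -8.0, 1404.0], [414.0, -8.0, 1404.0], [414.0, -8.0, 1404.0], [414.0, -8.0, 1404.0], [414.0, -8.0, 1404.0], [414.0, -8.0, 1404.0], [414.0, -8.0, 1404.0]]
side backer centre [544.9 320. ] size 65.0 110.4 yaw -19.4 blue [562.  373.3]
side seat centre [551.6 -46.6] size 122.9 170.4 yaw -28.0 blue [586.4  14.7]
side plate centre [ 589.7 -316.9] size 64.1 132.1 yaw 61.7 blue [ 545.8 -297.5]
[[-29.0, 685.0, 640.0], [-29.0, 685.0, 640.0], [-29.0, 685.0, 640.0], [-29.0, 685.0, 640.0], [-29.0, 685.0, 640.0], [-29.0, 685.0, 640.0], [-29.0, 685.0, 640.0], [-29.0, 685.0, 640.0], [-29.0, 685.0, 640.0], [-29.0, 685.0, 640.0], [-29.0, 685.0, 640.0], [-29.0, 685.0, 640.0]]
```

```bash
cat > ann.py <<'E'
from h import *
def ann(c,box,F,pts):
    x0,y0,x1,y1=box; im=cv2.resize(c["pixels"][y0:y1,x0:x1],None,fx=F,fy=F,interpolation=cv2.INTER_CUBIC)
    im=cv2.convertScaleAbs(im,alpha=1.6 if im.mean()<70 else 1)
    for p in pts:
        q=((proj(c,p)[0]-[x0,y0]+.5)*F-.5); cv2.drawMarker(im,tuple(int(v) for v in np.round(q)),(255,0,255),cv2.MARKER_CROSS,10,1)
    return im
def off(ctr,yaw,x,y,z):
    a=np.radians(yaw); return [ctr[0]+x*np.cos(a)-y*np.sin(a),ctr[1]+x*np.sin(a)+y*np.cos(a),z]
E
python3 - <<'E'
from ann import *
t=load("top0");s=load("side0")
B=(550.3,318.7),-20.2; P=(596.2,-329.8),60.7; J=(553.1,-54.9),-28.3
cor=lambda O,w,l,z:[off(*O,i*w/2,j*l/2,z) for i in(-1,1) for j in(-1,1)]
pb=cor(B,60,120,25)+[off(*B,0,42,25),off(*B,0,-42,25)]
pp=cor(P,60,120,25)+[off(*P,0,42,25),off(*P,0,-42,25)]
pj=cor(J,92,160,34)+[off(*J,0,42,68),off(*J,0,-42,62)]
L=[ann(t,(155,185,191,219),7,pb),ann(t,(240,174,300,228),5,pj),ann(t,(322,172,356,210),7,pp)]
M=[ann(s,(150,244,212,284),5,pb),ann(s,(236,186,312,226),5,pj),ann(s,(298,162,332,184),7,pp)]
H=lambda L:np.hstack([cv2.copyMakeBorder(i,0,272-i.shape[0],0,3,0) if i.shape[0]<=272 else i[:272] for i in L])
A,Bb=H(L),H(M);W=max(A.shape[1],Bb.shape[1]);m=np.vstack([cv2.copyMakeBorder(i,0,0,0,W-i.shape[1],0) for i in(A,Bb)])
print(m.shape);f=min(1,800/W);cv2.imwrite("pics/m2.png",cv2.resize(m,None,fx=f,fy=f,interpolation=cv2.INTER_AREA))
E
```

```text
(544, 937, 3)
```

View pics/m2.png

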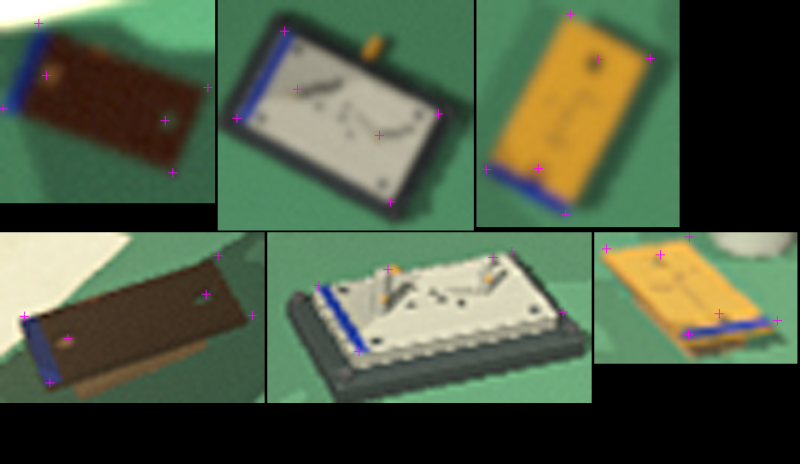

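The magenta nominal marks land close to the outlines, and the holes are visible near their nominal marks. I'll measure the hole and slot centroids relative to each outline, and the pins relative to the seat.

Run:
```python
from ann import *
t=load("top0");s=load("side0")
B=(550.3,318.7),-20.2; P=(596.2,-329.8),60.7; J=(553.1,-54.9),-28.3
def blob(c,O,y,h,F=8,r=11):
    p=proj(c,off(*O,0,y,h))[0]; x0,y0=np.round(p).astype(int)-6
    im=cv2.resize(c["pixels"][y0:y0+13,x0:x0+13],None,fx=F,fy=F,interpolation=cv2.INTER_CUBIC).astype(float)
    v,u=np.mgrid[0:13*F,0:13*F]; uv=np.c_[u.ravel(),v.ravel()]
    w=ray(c,(uv+.5)/F-.5+[x0,y0],h)[:,:2]-np.array(O[0]); a=np.radians(O[1])
    l=np.c_[w@[np.cos(a),np.sin(a)],w@[-np.sin(a),np.cos(a)]]; l[:,1]-=y
    px=im.reshape(-1,3); R=np.hypot(l[:,0],l[:,1]); ring=(R<r+4)&(R>r-1)&(l[:,1]*np.sign(y)<5)
    bg=np.median(px[ring],0); d=np.linalg.norm(px-bg,axis=1); k=(R<r)&(l[:,1]*(y>0)<7.5); thr=.4*d[k].max(); q=k&(d>thr)
    return np.round(np.average(l[q],axis=0,weights=d[q]-thr),1),round(d[k].max()),round((q.sum()/(8*8))*(4 if c is t else 3)**2)
for c,n in((t,"top"),(s,"side")):
  for O,m in((B,"backer"),(P,"plate")):
    print(n,m,"big",blob(c,O,42,25),"slot",blob(c,O,-42,25))
# depth-based pins
for c,n,b in((t,"top",(238,174,302,230)),(s,"side",(236,186,312,228))):
  w=world(c)[b[1]:b[3],b[0]:b[2]].reshape(-1,3);d=w[:,:2]-J[0];a=np.radians(J[1]);l=np.c_[d@[np.cos(a),np.sin(a)],d@[-np.sin(a),np.cos(a)],w[:,2]]
  g=l[(l[:,2]>45)&(l[:,2]<90)&(abs(l[:,0])<30)]; print(n,np.round(g[np.argsort(g[:,1])],0).astype(int).tolist())
# depth-based outlines
  for O,nm,lo,hi,R in((B,"b",15,32,75),(P,"p",15,32,75),(J,"seat",29,40,92)):
    W=world(c);k=(W[...,2]>lo)&(W[...,2]<hi)&(np.hypot(W[...,0]-O[0][0],W[...,1]-O[0][1])<R)
    r=cv2.minAreaRect(W[k][:,:2].astype(np.float32)); print(n,nm,np.round(W[k].mean(0),1),np.round(r[0],1),np.round(r[1],1),round(r[2],1))
```

```text
top backer big (array([ 1. , -0.8]), 43, 231) slot (array([ 0.5, -2.5]), 31, 137)
top plate big (array([-1.1,  5.7]), 119, 85) slot (array([0.4, 3.6]), 98, 128)
side backer big (array([-2.7,  1.8]), 91, 63) slot (array([-4.2,  3.5]), 48, 60)
side plate big (array([0.5, 6. ]), 111, 10) slot (array([4.4, 5.6]), 60, 17)
top [[1, -43, 64], [-2, -42, 48], [-1, -40, 65], [-4, -39, 52], [3, -38, 66], [-2, -37, 57], [0, 39, 66], [3, 40, 69], [-4, 41, 55], [-3, 41, 73], [1, 44, 70], [-6, 44, 53], [-4, 45, 67], [5, 46, 64], [0, 47, 67], [3, 49, 67]]
top b [551.  320.3  25.2] [550.9 319.8] [120.7  59.7] 70.0
top p [ 595.4 -326.3   25.7] [ 595.7 -327.1] [ 60.4 120.2] 61.3
top seat [554.7 -53.6  34.6] [548.9 -49.9] [159.8 105.5] 61.7
side [[0, -37, 57], [-2, -37, 55], [-2, -36, 62], [-5, -36, 49], [2, -35, 49], [3, -35, 60], [-7, -35, 54], [-2, -34, 48], [-2, -33, 59], [-3, -33, 56], [-4, 42, 64], [-5, 43, 61], [0, 44, 66], [-5, 46, 62], [-6, 46, 51], [-6, 46, 66], [-7, 46, 55], [-7, 47, 59], [0, 48, 66], [-2, 48, 64], [-4, 49, 47], [-4, 49, 58], [-5, 49, 62], [-7, 50, 52], [-7, 50, 56], [0, 51, 67], [0, 51, 52], [0, 51, 63], [-1, 51, 45], [-1, 51, 57], [-3, 52, 50], [-4, 52, 62]]
side b [549.1 325.9  23. ] [551.3 322.9] [120.2  64.7] 70.1
side p [ 593.2 -319.5   22.4] [ 596.9 -322.7] [ 61.8 125.7] 59.8
side seat [551.8 -46.   32.1] [555.6 -49.8] [161.3  97.7] 63.4
```

```bash
cat > plan.py <<'E'
import sys,numpy as np
from rig import ctrl, viewer, monitor
from scipy.spatial.transform import Rotation as Ro
def plan(x,y,z,yaw):
    o=monitor.observe();R=o["orientation"];a=np.radians(yaw)
    ty=np.array([np.cos(a),np.sin(a),0]);tz=np.array([0,0,-1.]);T=np.c_[np.cross(ty,tz),ty,tz]
    d=np.array([x,y,z])-o["tcp_pos"]
    print("t",round(o["clock"],2),"at",np.round(o["tcp_pos"],1),"move(cur axes)",np.round(R.T@d,1),"rotvec",np.round(np.degrees(Ro.from_matrix(R.T@T).as_rotvec()),1),"move(final axes)",np.round(T.T@d,1),"F",np.round(o["force"],1),"j",np.round(o["q"],0),"w",round(o["grip_width"],1))
if __name__=="__main__": plan(*map(float,sys.argv[1:5]))
E
python3 plan.py 480 -150 231 -76.1; python3 plan.py 551 320 120 -20.1
```

```text
t 0.1 at [ 144.1 -581.9  230.6] move(cur axes) [ 4.299e+02 -3.385e+02  1.000e-01] rotvec [-0.1  0.   0. ] move(final axes) [ 4.298e+02 -3.386e+02 -4.000e-01] F [-0.5 -0.3 -0.6] j [-76.  18.  -3.  69.  -0.  90.] w 85.4
t 0.1 at [ 144.1 -581.9  230.6] move(cur axes) [ 611.8 -777.5  111.7] rotvec [ -0.1  -0.  -56. ] move(final axes) [986.8  72.1 110.6] F [-0.5 -0.3 -0.6] j [-76.  18.  -3.  69.  -0.  90.] w 85.4
```

```bash
python3 shift.py '30 -24 0 0 0 0;30 -24 0 0 0 0;31 -24 0 0 0 0;31 -24 0 0 0 0;31 -24 0 0 0 0;31 -24 0 0 0 0;31 -24 0 0 0 0' 85 60
python3 shift.py '31 -24 0 0 0 0;31 -24 0 0 0 0;31 -24 0 0 0 0;31 -24 0 0 0 0;31 -24 0 0 0 0;31 -24 0 0 0 0;30 -24 0 0 0 0'
python3 shift.py '15 -36 9 0 0 0;15 -37 9 0 0 0;15 -37 9 0 0 0;15 -37 9 0 0 0;15 -37 9 0 0 0;15 -37 9 0 0 0'
python3 shift.py '15 -37 9 0 0 0;15 -37 9 0 0 0;15 -37 9 0 0 0;15 -37 9 0 0 0;15 -37 9 0 0 0;15 -36 9 0 0 0'
python3 shift.py '0 0 0 0 0 -7;0 0 0 0 0 -7;0 0 0 0 0 -7;0 0 0 0 0 -7;0 0 0 0 0 -7;0 0 0 0 0 -7;0 0 0 0 0 -7;0 0 0 0 0 -7'
python3 plan.py 551 320 7 -20.1
```

```text
clock: 0.68
tcp_pos: [313.1, -365.8, 231.1]
orientation: [[0.971, 0.24, -0.0], [0.24, -0.971, 0.0], [-0.0, -0.0, -1.0]]
force: [0.9, -0.7, -0.1]
grip_width: 84.9
finger_force: 0.0
clock: 1.27
tcp_pos: [482.6, -150.7, 231.1]
orientation: [[0.971, 0.241, -0.0], [0.241, -0.971, 0.0], [-0.0, -0.0, -1.0]]
force: [1.5, -0.8, -0.3]
grip_width: 84.7
finger_force: 0.0
clock: 1.77
tcp_pos: [515.7, 85.5, 176.6]
orientation: [[0.971, 0.24, -0.0], [0.24, -0.971, -0.0], [-0.0, 0.0, -1.0]]
force: [0.5, -0.5, 0.0]
grip_width: 85.1
finger_force: 0.0
clock: 2.27
tcp_pos: [564.7, 247.3, 127.4]
orientation: [[0.93, 0.366, -0.028], [0.367, -0.928, 0.065], [-0.002, -0.071, -0.997]]
force: [-0.2, 0.1, -0.1]
grip_width: 84.7
finger_force: 0.0
clock: 2.93
tcp_pos: [564.4, 246.0, 127.9]
orientation: [[0.212, 0.977, -0.027], [0.976, -0.21, 0.065], [0.057, -0.041, -0.998]]
force: [-0.1, 1.0, -0.4]
grip_width: 85.0
finger_force: 0.0
t 2.93 at [564.4 246.  127.9] move(cur axes) [ 62.4 -23.8 125.8] rotvec [-2.5 -3.1  7.9] move(final axes) [ 64.9 -38.  120.9] F [-0.1  1.  -0.4] j [ 21.  23. -10.  58.   4. 124.] w 85.0
```

```bash
python3 shift.py '0 0 0 -1.25 -1.55 4;0 0 0 -1.25 -1.55 4;32 -19 10 0 0 0;33 -19 10 0 0 0;0 0 30 0 0 0;0 0 0 0 0 0' 85
python3 plan.py 551 320 7 -20.1
python3 - <<'E'
from rig import ctrl, viewer, monitor
import cv2,numpy as np
a=[]
for n in("top","side"):
    c=viewer.capture(n);np.savez(f"{n}1.npz",**c);a.append(c["pixels"])
m=np.hstack([cv2.resize(a[0][160:260,130:230],None,fx=4,fy=4),cv2.resize(a[1][170:295,130:230],None,fx=4,fy=4)[:400]]);cv2.imwrite("pics/p3.png",m)
E
```

```text
clock: 3.43
tcp_pos: [548.5, 320.6, 73.4]
orientation: [[0.348, 0.937, -0.006], [0.937, -0.348, -0.003], [-0.005, -0.005, -1.0]]
force: [-1.5, -1.3, -0.6]
grip_width: 85.2
finger_force: 0.0
t 3.43 at [548.5 320.6  73.4] move(cur axes) [ 0.6  2.9 66.4] rotvec [-0.3  0.3 -0.3] move(final axes) [ 0.3  2.5 66.4] F [-1.5 -1.3 -0.6] j [ 30.  28. -10.  53.   0. 141.] w 85.2
```

View pics/p3.png

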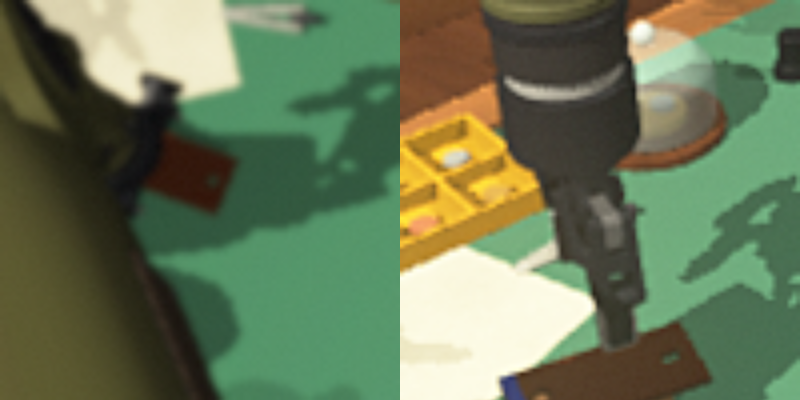

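The gripper is centred over the board in both views: the finger is at (620,330) in the side crop and at mid-board in the top crop. I'll descend and grip.

```bash
python3 shift.py '0.5 3 15 0 0 0;0 0 20 0 0 0;0 0 20 0 0 0;0 0 11 0 0 0;0 0 0 0 0 0' 85
python3 shift.py '0 0 0 0 0 0;0 0 0 0 0 0;0 0 0 0 0 0;0 0 0 0 0 0;0 0 0 0 0 0;0 0 0 0 0 0' 50 50
```

```text
clock: 3.95
tcp_pos: [554.1, 318.1, 11.1]
orientation: [[0.353, 0.936, -0.003], [0.936, -0.353, -0.001], [-0.002, -0.002, -1.0]]
force: [-1.0, 0.8, 0.4]
grip_width: 85.1
finger_force: 0.0
clock: 4.45
tcp_pos: [556.6, 320.5, 14.8]
orientation: [[0.351, 0.936, 0.003], [0.936, -0.351, 0.002], [0.003, 0.002, -1.0]]
force: [-0.4, -1.6, 6.1]
grip_width: 57.7
finger_force: 54.0
```

```bash
python3 shift.py '0 0 -5 0 0 0;0 0 -10 0 0 0;0 0 -25 0 0 0;0 0 -35 0 0 0;0 0 -25 0 0 0;0 0 0 0 0 0'
for i in 1 2; do python3 shift.py '0 0 0 0 0 0'|grep -E "pos|force|width"; done
python3 - <<'E'
from rig import ctrl, viewer, monitor
import cv2,numpy as np
a=[]
for n in("top","side"):
    c=viewer.capture(n);np.savez(f"{n}2.npz",**c);a.append(c["pixels"])
m=np.hstack([cv2.resize(a[0][160:260,120:230],None,fx=4,fy=4),cv2.resize(a[1][150:250,130:230],None,fx=4,fy=4)[:400]]);cv2.imwrite("pics/p4.png",m[:,:800])
E
python3 plan.py 554 -53 125 -28.3
```

```text
clock: 4.95
tcp_pos: [558.6, 321.9, 119.9]
orientation: [[0.351, 0.936, 0.009], [0.936, -0.351, 0.006], [0.009, 0.006, -1.0]]
force: [0.8, 1.8, 0.8]
grip_width: 58.0
finger_force: 53.8
tcp_pos: [556.7, 320.8, 115.5]
force: [0.2, 0.1, -1.5]
grip_width: 58.3
finger_force: 53.8
tcp_pos: [554.8, 319.7, 112.6]
force: [0.0, -0.1, -0.9]
grip_width: 58.1
finger_force: 53.8
t 5.22 at [554.  319.2 111.3] move(cur axes) [-348.6  130.7  -13.6] rotvec [-0.1  0.1  7.7] move(final axes) [-327.8  176.4  -13.7] F [ 0.2 -0.5 -0.7] j [ 30.  26.  -7.  57.   0. 140.] w 57.7
```

View pics/p4.png

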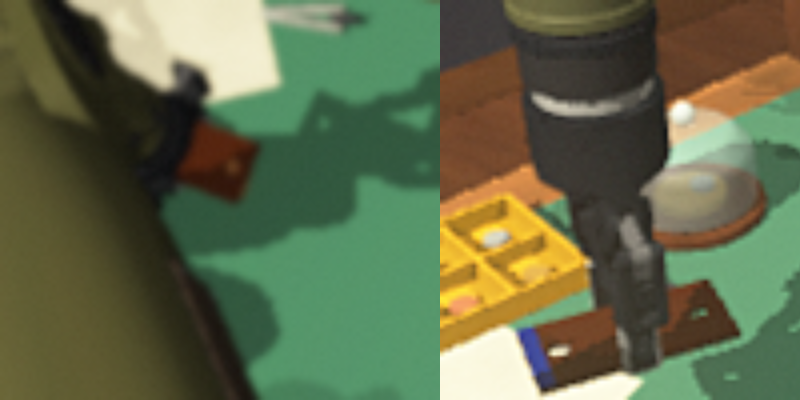

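The board is held level, with the stripe at the left and light showing through the hole at side pixel (160,238) and the slot at (197,221). I'll use these see-through spots to locate the hole pair relative to the outline in the same image.

```bash
cat > held.py <<'E'
import sys
from ann import *
from rig import ctrl, viewer, monitor
def held(c,box,maskf,spotf,ztop,tcp,yaw,F=6):
    x0,y0,x1,y1=box; im=cv2.resize(c["pixels"][y0:y1,x0:x1],None,fx=F,fy=F,interpolation=cv2.INTER_CUBIC)
    h=cv2.cvtColor(im,cv2.COLOR_BGR2HSV).astype(int); full=lambda k:(k+.5)/F-.5+[x0,y0]
    a=np.radians(yaw);M=np.array([[np.cos(a),-np.sin(a)],[np.sin(a),np.cos(a)]])
    loc=lambda uv,z:(ray(c,full(uv),z)[:,:2]-tcp)@M
    m=maskf(h).astype(np.uint8); m=cv2.morphologyEx(m,cv2.MORPH_OPEN,np.ones((5,5)))
    v,u=np.nonzero(m); l=loc(np.c_[u,v],ztop)
    k=(abs(l[:,0])<50)&(abs(l[:,1])<80); l=l[k]
    for y in(-50,-40,-30,-20,20,30,40,50):   # cross sections
        q=l[abs(l[:,1]-y)<2,0]
        if len(q): print("y",y,"x edges",np.round(np.percentile(q,[1,99]),1))
    q=l[abs(l[:,0])<12,1]; print("y ends",np.round(np.percentile(q,[.2,99.8]),1))
    s=(spotf(h)).astype(np.uint8); n,_,st,ce=cv2.connectedComponentsWithStats(s)
    for i in range(1,n):
        p=loc(ce[i][None],ztop-2.5)[0]
        if st[i,4]>20 and abs(p[0])<20 and 25<abs(p[1])<60: print("spot",np.round(p,1),st[i,4]/F/F)
    return im
E
python3 - <<'E'
from held import *
c=load("side2");H=lambda h:h[...,0]
mb=lambda h:((((H(h)<20)|(H(h)>170))&(h[...,2]<130)&(h[...,1]>90))|((H(h)>108)&(H(h)<130)&(h[...,1]>120)))
held(c,(145,212,220,252),mb,lambda h:h[...,2]>125,125,np.array([554,319.2]),-20.5)
c=load("top2");print("top")
held(c,(155,180,195,215),mb,lambda h:h[...,2]>150,125,np.array([554,319.2]),-20.5)
E
```

```text
y -50 x edges [-36.2  23.2]
y -40 x edges [-36.8  22.9]
y -30 x edges [-36.7  22.7]
y -20 x edges [-37.   -8.2]
y 20 x edges [-36.8  22.7]
y 30 x edges [-37.3  22.5]
y 40 x edges [-37.6  22.6]
y 50 x edges [-37.7  22.2]
y ends [-56.8  59.3]
spot [ -4.5 -44.4] 1.5277777777777777
spot [-2.9 41.9] 14.111111111111112
top
y -50 x edges [-26.2  28.5]
y -40 x edges [-26.3  28.4]
y -30 x edges [-26.1  29.5]
y -20 x edges [-26.2  28.9]
y ends [-62.9   0.3]
```

```bash
python3 plan.py 555 -50 111 -20.5
python3 shift.py '-34 13 0 0 0 0;-35 13 0 0 0 0;-35 13 0 0 0 0;-35 13 0 0 0 0;-35 13 0 0 0 0;-35 13 0 0 0 0;-35 13 0 0 0 0;-35 13 0 0 0 0'
python3 shift.py '-35 13 0 0 0 0;-32 12 0 0 0 0;0 0 0 0 0 3.5;0 0 0 0 0 3.6;0 0 16 0 0 0;0 0 16 0 0 0;0 0 0 0 0 0;0 0 0 0 0 0'
python3 plan.py 555 -50.1 75 -27.6
```

```text
t 5.22 at [554.  319.2 111.3] move(cur axes) [-345.4  130.6    0.4] rotvec [-0.1  0.1 -0.1] move(final axes) [-3.455e+02  1.302e+02  3.000e-01] F [ 0.2 -0.5 -0.7] j [ 30.  26.  -7.  57.   0. 140.] w 57.7
clock: 5.88
tcp_pos: [553.0, 20.3, 111.0]
orientation: [[0.351, 0.936, -0.003], [0.936, -0.351, 0.001], [-0.0, -0.003, -1.0]]
force: [0.8, -0.1, -0.6]
grip_width: 58.1
finger_force: 53.8
clock: 6.55
tcp_pos: [552.4, -49.3, 78.6]
orientation: [[0.464, 0.886, -0.004], [0.886, -0.464, 0.001], [-0.001, -0.004, -1.0]]
force: [-1.1, 0.2, 0.2]
grip_width: 57.9
finger_force: 53.8
t 6.55 at [552.4 -49.3  78.6] move(cur axes) [0.5 2.7 3.5] rotvec [-0.3  0.1 -0.1] move(final axes) [0.5 2.7 3.6] F [-1.1  0.2  0.2] j [ -5.  20. -22.  49.   0. 113.] w 57.9
```

```bash
python3 shift.py '0.5 2.7 3.5 0 0 0;0 0 0 0 0 0;0 0 0 0 0 0'
cat > pic.py <<'E'
import sys,cv2,numpy as np
from rig import ctrl, viewer, monitor
k=sys.argv[1];a=[]
for n in("top","side"):
    c=viewer.capture(n);np.savez(f"{n}{k}.npz",**c);a.append(c["pixels"])
f=lambda i,x,y:cv2.resize(i[y:y+60,x:x+76],None,fx=5.2,fy=5.2,interpolation=cv2.INTER_CUBIC)
cv2.imwrite(f"pics/p{k}.png",np.hstack([f(a[0],232,170),f(a[1],236,168)]))
E
python3 pic.py 5; python3 plan.py 555 -50.1 75 -27.6
```

```text
clock: 6.8
tcp_pos: [557.5, -50.2, 77.2]
orientation: [[0.464, 0.886, 0.001], [0.886, -0.464, 0.001], [0.001, 0.0, -1.0]]
force: [0.6, -0.7, -0.4]
grip_width: 57.9
finger_force: 53.8
t 6.9 at [557.4 -50.2  77.2] move(cur axes) [-1.  -2.2  2.2] rotvec [ 0.  -0.1 -0.1] move(final axes) [-1.  -2.2  2.2] F [-1.2  0.  -1.2] j [ -5.  20. -21.  49.   0. 112.] w 58.0
```

View pics/p5.png

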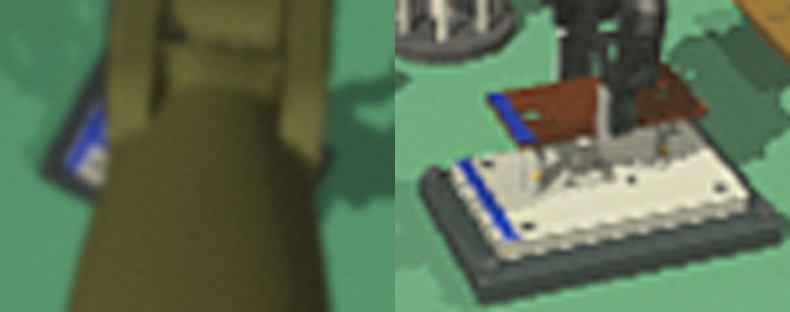

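The side crop shows the big pin standing just below the board's hole (hole at about (531,115), pin at about (540,160)). The top view is blocked by the arm. I'll compare the hole and pin positions numerically in the side camera.

Run:
```python
from ann import *
s=load("side0");c=load("side5")
W=world(s)
# pin silhouettes by depth
from scipy import ndimage as nd
v,u=np.mgrid[0:384,0:512]
J=(554,-53),-28.3
for nm,y,h in(("big",42,68),("small",-42,62)):
    p=proj(s,off(*J,0,y,h))[0]; b=proj(s,off(*J,0,y,34))[0]
    k=(W[...,2]>42)&(W[...,2]<h+6)&(abs(u-p[0])<8)&(v>p[1]-6)&(v<b[1]+3)
    print(nm,"pred top px",np.round(p,1),"base",np.round(b,1))
    for r in range(int(p[1])-5,int(b[1])+2):
        q=u[r][k[r]]
        g=s["pixels"][r,int(p[0])-6:int(p[0])+7].astype(int)
        print(r,"depthcols",(q.min(),q.max()) if len(q) else None,"grey",g.mean(1).astype(int).tolist(), )
print("hole img side5 around; cols from 252")
for r in range(182,200): print(r,c["pixels"][r,252:270].astype(int).mean(1).astype(int).tolist())
```

```text
big pred top px [263.1 194.3] base [262.9 203.5]
189 depthcols None grey [115, 115, 117, 117, 116, 116, 117, 118, 120, 116, 118, 117, 118]
190 depthcols None grey [115, 117, 115, 117, 116, 115, 116, 116, 116, 117, 115, 118, 115]
191 depthcols None grey [116, 117, 116, 115, 116, 117, 116, 116, 117, 115, 116, 115, 118]
192 depthcols None grey [116, 116, 117, 116, 116, 117, 115, 115, 113, 114, 118, 117, 116]
193 depthcols None grey [116, 116, 119, 114, 112, 114, 119, 122, 128, 118, 113, 115, 114]
194 depthcols None grey [118, 115, 115, 111, 132, 148, 152, 149, 150, 131, 109, 117, 121]
195 depthcols (np.int64(261), np.int64(263)) grey [114, 113, 111, 105, 166, 198, 191, 152, 161, 168, 146, 151, 161]
196 depthcols (np.int64(261), np.int64(264)) grey [120, 122, 151, 145, 172, 197, 172, 126, 162, 191, 190, 189, 187]
197 depthcols (np.int64(261), np.int64(264)) grey [154, 162, 201, 193, 176, 179, 151, 123, 165, 192, 175, 164, 166]
198 depthcols (np.int64(261), np.int64(263)) grey [186, 186, 184, 173, 174, 178, 155, 123, 171, 179, 123, 90, 107]
199 depthcols (np.int64(261), np.int64(263)) gre
[... 2933 characters left out ...]
 [138, 135, 137, 140, 126, 82, 81, 89, 89, 80, 63, 61, 62, 62, 65, 63, 65, 63]
193 [136, 138, 137, 138, 142, 101, 78, 91, 89, 88, 80, 67, 64, 64, 61, 62, 61, 60]
194 [137, 137, 137, 136, 141, 125, 91, 91, 92, 89, 78, 67, 59, 55, 54, 53, 57, 57]
195 [135, 135, 135, 136, 137, 139, 123, 81, 64, 60, 62, 57, 59, 64, 70, 73, 81, 89]
196 [134, 134, 132, 134, 129, 140, 148, 121, 88, 109, 90, 63, 94, 130, 120, 108, 106, 110]
197 [145, 161, 163, 153, 151, 163, 174, 171, 158, 185, 163, 97, 111, 184, 172, 121, 101, 104]
198 [153, 170, 180, 184, 191, 191, 189, 193, 179, 183, 191, 140, 112, 178, 187, 137, 99, 102]
199 [138, 75, 102, 165, 188, 186, 184, 186, 176, 179, 183, 156, 130, 158, 133, 96, 100, 100]
```

```bash
python3 - <<'E'
from ann import *
s=load("side0")
a=np.radians(-28.3);M=np.array([[np.cos(a),-np.sin(a)],[np.sin(a),np.cos(a)]])
pb=ray(s,(262.4,194.6),68)[0];ps=ray(s,(286.6,191.9),62)[0]
print("pins",pb,ps,np.linalg.norm(pb-ps),"yaw",np.degrees(np.arctan2((pb-ps)[0],(pb-ps)[1])))
for uv in((261.3,189.7),(261.6,189.3)):
  for z in(91,88.5): h=ray(s,uv,z)[0];print(z,h,"jig-local hole-pin",(h-pb)[:2]@M)
E
python3 shift.py '0 -2 2 0 0 0;0 0 0 0 0 0;0 0 0 0 0 0'; python3 plan.py 554.5 -51 75 -27.6
```

```text
pins [574.41590011 -13.39258849  68.        ] [535.55636497 -85.77232351  62.        ] 82.37044077045832 yaw 28.23064780432535
91 [571.36574047  -4.21729768  91.        ] jig-local hole-pin [-7.03549368  6.63259104]
88.5 [574.10163225  -7.35765297  88.5       ] jig-local hole-pin [-3.1377975   5.16463337]
91 [572.27710075  -6.61872153  91.        ] jig-local hole-pin [-5.09457486  4.95025689]
88.5 [575.01714377  -9.77001528  88.5       ] jig-local hole-pin [-1.18803781  3.4746362 ]
clock: 7.15
tcp_pos: [554.9, -49.2, 74.7]
orientation: [[0.464, 0.886, -0.0], [0.886, -0.464, 0.001], [0.001, -0.001, -1.0]]
force: [-0.3, -0.9, -1.6]
grip_width: 57.6
finger_force: 53.8
t 7.15 at [554.9 -49.2  74.7] move(cur axes) [-1.8  0.4 -0.3] rotvec [-0.  -0.  -0.1] move(final axes) [-1.8  0.4 -0.3] F [-0.3 -0.9 -1.6] j [ -5.  20. -22.  48.   0. 113.] w 57.6
```

```bash
python3 shift.py '-2.5 0 3 0 0 0;0 0 3 0 0 0;0 0 3 0 0 0;0 0 2 0 0 0;0 0 0 0 0 0;0 0 0 0 0 0'|grep -E "pos|force:"
for i in 1 2 3 4 5; do python3 shift.py '0 0 1 0 0 0;0 0 0 0 0 0'|grep -E "pos|^force:"; [ $i = 9 ]; done; python3 plan.py 554.5 -51 75 -27.6
```

```text
tcp_pos: [553.8, -51.5, 63.4]
force: [1.0, -0.2, -0.6]
finger_force: 53.8
tcp_pos: [554.2, -51.5, 62.7]
force: [0.1, 0.2, -0.5]
tcp_pos: [554.3, -51.6, 61.9]
force: [-0.4, -0.5, 2.8]
tcp_pos: [554.3, -51.6, 61.1]
force: [-0.2, -0.2, 4.7]
tcp_pos: [554.3, -51.6, 60.3]
force: [-1.8, -0.9, 7.4]
tcp_pos: [554.5, -51.6, 59.6]
force: [-2.8, -0.4, 9.0]
t 8.48 at [554.5 -51.6  59.6] move(cur axes) [  0.5  -0.2 -15.4] rotvec [ 0.  -0.1 -0.1] move(final axes) [  0.5  -0.2 -15.4] F [-2.8 -0.4  9. ] j [ -5.  21. -23.  46.   0. 112.] w 58.3
```

```bash
cat > f.py <<'E'
from rig import ctrl, viewer, monitor
import numpy as np
o=monitor.observe();R=o["orientation"]
print("F",round(o["clock"],2),"tcp",np.round(o["tcp_pos"],1),"Ftool",np.round(R.T@o["force"],1),"Ttool",np.round(R.T@o["torque"],2),"w",round(o["grip_width"],1))
E
python3 f.py
python3 shift.py '0 0 -1.5 0 0 0;0 -1 0 0 0 0;0 0 0 0 0 0' >/dev/null; python3 f.py
python3 shift.py '0 -1 0 0 0 0;0 0 0 0 0 0' >/dev/null; python3 f.py
python3 shift.py '0 0 1.5 0 0 0;0 0 0 0 0 0' >/dev/null; python3 f.py
```

```text
F 8.48 tcp [554.5 -51.6  59.6] Ftool [-1.6 -2.3 -9. ] Ttool [ 0.54  0.03 -0.09] w 58.3
F 8.73 tcp [554.1 -51.4  61. ] Ftool [-1.   1.4 -4.9] Ttool [-0.17  0.    0.03] w 58.0
F 8.9 tcp [552.7 -50.3  60.3] Ftool [2.7 0.8 1.1] Ttool [-0.33  0.48  0.09] w 57.8
F 9.07 tcp [552.4 -50.   58.3] Ftool [ 2.6  0.7 -0.5] Ttool [-0.31  0.78  0.08] w 57.8
```

```bash
python3 shift.py '1 0 0 0 0 0;0 0 1 0 0 0;0 0 0 0 0 0' >/dev/null; python3 f.py
python3 shift.py '0 0 1 0 0 0;0 0 0 0 0 0' >/dev/null; python3 f.py
python3 shift.py '0 0 1 0 0 0;0 0 0 0 0 0' >/dev/null; python3 f.py
```

```text
F 9.32 tcp [552.3 -49.6  57.2] Ftool [ 1.7  1.6 -0.1] Ttool [-0.21  0.31  0.04] w 58.1
F 9.48 tcp [552.4 -49.7  56.4] Ftool [-0.   0.9 -0.5] Ttool [-0.17  0.23  0.07] w 58.1
F 9.65 tcp [552.5 -49.7  55.6] Ftool [ 1.5  1.1 -1.6] Ttool [-0.05  0.13  0.02] w 58.3
```

```bash
for i in 1 2; do python3 shift.py '0 0 1 0 0 0;0 0 0 0 0 0' >/dev/null; python3 f.py; done
```

```text
F 9.82 tcp [552.7 -49.9  54.6] Ftool [0.8 2.3 1.5] Ttool [-0.54  0.08 -0.14] w 58.1
F 9.98 tcp [553.  -50.   53.6] Ftool [0.6 3.3 1.3] Ttool [-0.58 -0.07 -0.15] w 58.0
```

```bash
python3 shift.py '0 0.6 0 0 0 -0.8;0 0 0 0 0 0' >/dev/null; python3 f.py
for i in 1 2 ; do python3 shift.py '0 0 1 0 0 0;0 0 1 0 0 0;0 0 0 0 0 0' >/dev/null; python3 f.py; done
```

```text
F 10.15 tcp [552.9 -49.9  53.5] Ftool [0.4 0.7 0.3] Ttool [-0.19  0.06  0.02] w 58.3
F 10.4 tcp [552.9 -49.9  51.4] Ftool [-0.2 -0.5  0.7] Ttool [-0.    0.07  0.01] w 57.8
F 10.65 tcp [552.9 -49.9  49.4] Ftool [ 0.  -0.   0.6] Ttool [-0.03  0.02 -0.02] w 58.1
```

```bash
python3 shift.py '0 0 1.5 0 0 0;0 0 1.5 0 0 0;0 0 0 0 0 0' >/dev/null; python3 f.py
for i in 1 2 3; do python3 shift.py '0 0 1 0 0 0;0 0 0 0 0 0' >/dev/null; python3 f.py; done
```

```text
F 10.9 tcp [553.  -50.   46.3] Ftool [ 0.4 -0.1  1.6] Ttool [-0.04 -0.04 -0.06] w 58.1
F 11.07 tcp [553.1 -50.   45.5] Ftool [-0.4  0.4  1.3] Ttool [0.02 0.03 0.02] w 57.9
F 11.23 tcp [553.2 -50.   44.6] Ftool [-0.  -0.5 -0.3] Ttool [-0.01 -0.02 -0.  ] w 57.8
F 11.4 tcp [553.4 -50.   43.7] Ftool [-0.1  0.3  0.8] Ttool [-0.12 -0.02 -0.02] w 58.1
```

```bash
for i in 1 2 3; do python3 shift.py '0 0 1 0 0 0;0 0 0 0 0 0' >/dev/null; python3 f.py; done
```

```text
F 11.57 tcp [553.6 -50.   43.1] Ftool [-0.  -0.3 -4. ] Ttool [0.06 0.02 0.  ] w 58.1
F 11.73 tcp [553.7 -49.8  42.5] Ftool [ 1.1 -0.7 -5.8] Ttool [0.35 0.05 0.03] w 58.1
F 11.9 tcp [553.8 -49.7  41.4] Ftool [ 2.4 -1.1 -2.7] Ttool [0.04 0.17 0.04] w 58.2
```

```bash
python3 shift.py '0 0 -1 0 0 0;0 0 0 0 0 0;0 0 0 0 0 0;0 0 0 0 0 0' 85; python3 shift.py '0 0 -8 0 0 0;0 0 -15 0 0 0;0 0 -20 0 0 0;0 0 0 0 0 0;0 0 0 0 0 0;0 0 0 0 0 0;0 0 0 0 0 0' 
python3 shift.py '0 0 0 0 0 0;0 0 0 0 0 0;0 0 0 0 0 0;0 0 0 0 0 0' 0
python3 pic.py 6; python3 plan.py 553 -50 80 -28.3
```

```text
clock: 12.23
tcp_pos: [553.0, -50.0, 41.4]
orientation: [[0.452, 0.892, -0.001], [0.892, -0.452, 0.001], [0.0, -0.001, -1.0]]
force: [-0.4, 0.1, 0.2]
grip_width: 84.9
finger_force: 0.0
clock: 12.82
tcp_pos: [552.5, -50.0, 83.9]
orientation: [[0.452, 0.892, -0.001], [0.892, -0.452, 0.001], [0.0, -0.002, -1.0]]
force: [-0.0, -0.1, -0.0]
grip_width: 85.1
finger_force: 0.0
clock: 13.15
tcp_pos: [553.0, -50.0, 84.3]
orientation: [[0.452, 0.892, -0.001], [0.892, -0.452, 0.001], [0.0, -0.001, -1.0]]
force: [-0.2, 0.3, 0.4]
grip_width: 37.8
finger_force: 0.0
t 13.25 at [553.1 -50.   84.6] move(cur axes) [-0.1 -0.1  4.6] rotvec [-0.  -0.   1.4] move(final axes) [-0.1 -0.1  4.6] F [0.3 0.5 0.2] j [ -5.  19. -21.  50.   0. 112.] w 22.0
```

View pics/p6.png

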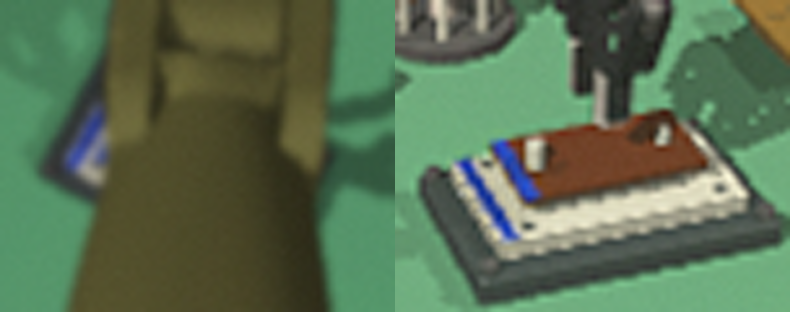

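Both pins now stand through the board (crop (537,155) and (662,132)), and it rests on the balls. Next I press the big end, then the small end.

```bash
python3 shift.py '8 0 4 0 0 0;9 0 6 0 0 0;0 0 6 0 0 0;0 0 6 0 0 0;0 0 3 0 0 0;0 0 0 0 0 0;0 0 0 0 0 0' 0 >/dev/null; python3 f.py
for i in 1 2 3 4 5; do python3 shift.py '0 0 1.5 0 0 0;0 0 0 0 0 0' >/dev/null; python3 f.py;done
```

```text
F 13.83 tcp [560.5 -34.9  59.3] Ftool [-0.3 -0.8  0.6] Ttool [ 0.    0.02 -0.02] w 0.2
F 14.0 tcp [561.  -35.   58.3] Ftool [-0.2  0.2 -0.1] Ttool [ 0.02 -0.04  0.  ] w 0.1
F 14.17 tcp [560.9 -34.9  56.7] Ftool [-0.7  0.6  0.1] Ttool [ 0.   -0.07 -0.03] w 0.0
F 14.33 tcp [560.8 -34.8  55.1] Ftool [-0.3 -0.  -0.1] Ttool [ 0.02 -0.05  0.  ] w -0.0
F 14.5 tcp [561.1 -34.9  53.7] Ftool [ 0.9 -0.4  0. ] Ttool [-0.05 -0.03  0.07] w -0.2
F 14.67 tcp [561.8 -35.1  52.8] Ftool [ 0.   1.7 -4. ] Ttool [-0.17 -0.09  0.  ] w -0.1
```

```bash
for i in 1 2 3 4; do python3 shift.py '0 0 1.2 0 0 0;0 0 0 0 0 0' >/dev/null; python3 f.py;done
```

```text
F 14.83 tcp [561.7 -34.9  51.5] Ftool [-0. -0. -1.] Ttool [-0.15  0.03 -0.01] w 0.0
F 15.0 tcp [560.8 -34.8  49.6] Ftool [-0.2  0.3  0.5] Ttool [-0.03  0.01 -0.01] w -0.0
F 15.17 tcp [560.2 -34.7  48. ] Ftool [0.2 0.2 0.1] Ttool [0.03 0.01 0.03] w -0.1
F 15.33 tcp [560.5 -34.8  46.9] Ftool [ 0.  -0.6 -0.1] Ttool [ 0.03 -0.04 -0.08] w 0.2
```

```bash
python3 shift.py '0 0 -12 0 0 0;-20 0 0 0 0 0;-20 0 0 0 0 0;0 0 3 0 0 0;0 0 2 0 0 0;0 0 0 0 0 0' >/dev/null; python3 f.py
for i in 1 2 3 4; do python3 shift.py '0 0 1.5 0 0 0;0 0 0 0 0 0' >/dev/null; python3 f.py;done
```

```text
F 15.83 tcp [542.7 -70.2  53.9] Ftool [0.1 0.3 0.9] Ttool [ 0.02 -0.01  0.  ] w -0.1
F 16.0 tcp [543.  -69.9  52.5] Ftool [-0.3  0.2  0.6] Ttool [-0.02  0.01 -0.04] w 0.1
F 16.17 tcp [543.2 -70.   51.3] Ftool [ 0.1 -0.4 -0.5] Ttool [0.01 0.1  0.05] w 0.4
F 16.33 tcp [543.2 -70.3  50.1] Ftool [-0.8 -0.2 -0.8] Ttool [ 0.02 -0.02 -0.03] w 0.0
F 16.5 tcp [542.9 -70.5  48.2] Ftool [-0.5  0.6  1. ] Ttool [-0.03 -0.02  0.03] w -0.1
```

```bash
for i in 1 2 3 4 5 6; do python3 shift.py '0 0 1.6 0 0 0;0 0 0 0 0 0' >/dev/null; python3 f.py;done
```

```text
F 16.67 tcp [542.5 -70.5  46.3] Ftool [-0.3 -0.8  0. ] Ttool [ 0.02 -0.01 -0.03] w 0.2
F 16.83 tcp [542.5 -70.5  44.7] Ftool [-0.1 -0.9 -0.1] Ttool [0.02 0.02 0.01] w -0.0
F 17.0 tcp [542.6 -70.5  43.3] Ftool [-0.7  0.3  0.6] Ttool [ 0.03 -0.01 -0.04] w -0.2
F 17.17 tcp [542.7 -70.5  41.7] Ftool [0.8 1.  0.1] Ttool [ 0.04  0.02 -0.01] w 0.3
F 17.33 tcp [542.7 -70.5  40.1] Ftool [ 0.4 -0.5 -0.6] Ttool [-0.01  0.04  0.03] w 0.2
F 17.5 tcp [543.  -70.5  39.1] Ftool [-0.4 -1.2 -3.4] Ttool [ 0.23 -0.07  0.  ] w 0.0
```

```bash
python3 shift.py '0 0 -4 0 0 0;20 0 0 0 0 0;20 0 0 0 0 0;0 0 1.5 0 0 0;0 0 1.5 0 0 0;0 0 0 0 0 0' >/dev/null; python3 f.py
for i in 1 2; do python3 shift.py '0 0 1.2 0 0 0;0 0 0 0 0 0' >/dev/null; python3 f.py;done
python3 plan.py 595.8 -327 110 60.9
```

```text
F 18.0 tcp [560.3 -34.9  39.4] Ftool [-0.1  0.6  0.3] Ttool [ 0.04 -0.02  0.04] w 0.0
F 18.17 tcp [560.4 -35.2  39.1] Ftool [-0.2 -3.1 -6.4] Ttool [ 0.47  0.02 -0.  ] w 0.5
F 18.33 tcp [560.5 -35.2  39. ] Ftool [ -0.8  -5.8 -16.4] Ttool [ 1.29 -0.34  0.03] w 0.2
t 18.33 at [560.5 -35.2  39. ] move(cur axes) [-244.1  163.5  -71.4] rotvec [  0.   -0.1 -87.8] move(final axes) [-172.8 -237.8  -71. ] F [-5.5  1.9 16.4] j [ -4.  22. -23.  44.   0. 113.] w 0.2
```

The board is flush at both ends (top at 39.1 mm). On to the brass plate.

```bash
python3 shift.py '0 0 -20 0 0 0;0 0 -35 0 0 0;0 0 -20 0 0 0;-30 20 0 0 0 0;-30 20 0 0 0 0;-30 20 0 0 0 0;-31 21 0 0 0 0;-31 21 0 0 0 0' 85 >/dev/null
python3 shift.py '-31 21 0 0 0 0;-31 20 0 0 0 0;-30 20 0 0 0 0;0 0 0 0 0 -6.8;0 0 0 0 0 -6.8;0 0 0 0 0 -6.8;0 0 0 0 0 -6.8;0 0 0 0 0 -6.8' >/dev/null
python3 shift.py '0 0 0 0 0 -6.8;0 0 0 0 0 -6.8;0 0 0 0 0 -6.8;0 0 0 0 0 -6.8;0 0 0 0 0 -6.8;0 0 0 0 0 -6.8;0 0 0 0 0 -6.8;0 0 0 0 0 0' >/dev/null
python3 plan.py 595.8 -327 7 60.9
```

```text
t 20.33 at [ 595.2 -326.7  111.9] move(cur axes) [-7.000e-01  1.000e-01  1.049e+02] rotvec [ 0.  -0.1 -6.1] move(final axes) [ -0.6   0.  104.9] F [ 0.3 -0.1  0.3] j [-29.  30.  -0.  59.   0.   6.] w 85.2
```

```bash
python3 shift.py '0 0 0 0 0 -6.1;-0.6 0 30 0 0 0;0 0 30 0 0 0;0 0 25 0 0 0;0 0 15 0 0 0;0 0 0 0 0 0;0 0 0 0 0 0' 85; python3 plan.py 595.8 -327 12 60.9
```

```text
clock: 20.92
tcp_pos: [595.4, -326.3, 11.3]
orientation: [[-0.872, 0.49, -0.002], [0.49, 0.872, 0.002], [0.003, 0.001, -1.0]]
force: [0.2, -1.5, 0.5]
grip_width: 84.9
finger_force: 0.0
t 20.92 at [ 595.4 -326.3   11.3] move(cur axes) [-0.7 -0.4 -0.7] rotvec [ 0.  -0.2 -0.2] move(final axes) [-0.7 -0.4 -0.7] F [ 0.2 -1.5  0.5] j [-29.  35.  -6.  49.   0.   1.] w 84.9
```

```bash
python3 shift.py '0 0 0 0 0 0;0 0 0 0 0 0;0 0 0 0 0 0;0 0 0 0 0 0;0 0 0 0 0 0;0 0 0 0 0 0' 50 80;python3 f.py
python3 shift.py '0 0 -5 0 0 0;0 0 -10 0 0 0;0 0 -25 0 0 0;0 0 -35 0 0 0;0 0 -25 0 0 0;0 0 0 0 0 0;0 0 0 0 0 0;0 0 0 0 0 0' >/dev/null
python3 f.py; python3 plan.py 553 -50 111 -26.8
python3 - <<'E'
from held import *
from rig import ctrl, viewer, monitor
o=monitor.observe();R=o["orientation"];yaw=np.degrees(np.arctan2(R[1,1],R[0,1]));tcp=o["tcp_pos"];print(yaw,tcp)
for n in("side","top"):
    c=viewer.capture(n);np.savez(n+"7.npz",**c);p=proj(c,[tcp[0],tcp[1],tcp[2]+10.7])[0];x,y=np.round(p).astype(int);print(n,x,y)
    im=held(c,(x-30,y-28,x+30,y+28),lambda h:((h[...,0]>8)&(h[...,0]<30)&(h[...,1]>120))|((h[...,0]>106)&(h[...,0]<132)&(h[...,1]>120)),lambda h:np.zeros(h.shape[:2],bool),tcp[2]+10.7,tcp[:2],yaw)
    cv2.imwrite(f"pics/{n}7.png",im)
a=[cv2.imread(f"pics/{n}7.png") for n in("side","top")];cv2.imwrite("pics/p7.png",np.hstack(a))
E
```

```text
clock: 21.42
tcp_pos: [598.1, -327.4, 14.9]
orientation: [[-0.873, 0.488, 0.003], [0.488, 0.873, -0.001], [-0.003, 0.001, -1.0]]
force: [-1.5, 0.0, 4.9]
grip_width: 56.9
finger_force: 84.5
F 21.42 tcp [ 598.1 -327.4   14.9] Ftool [ 1.3 -0.7 -4.9] Ttool [0.02 0.28 0.02] w 56.9
F 22.08 tcp [ 596.1 -326.2  111.9] Ftool [0.3 0.5 3.7] Ttool [ 0.04 -0.01  0.01] w 56.4
t 22.08 at [ 596.1 -326.2  111.9] move(cur axes) [172.3 220.2   1.2] rotvec [-0.  -0.1 87.6] move(final axes) [ 227.1 -163.     0.9] F [ 0.   0.6 -3.7] j [-29.  30.  -0.  60.   0.   0.] w 56.4
60.83180045575188 [ 596.10770673 -326.20180541  111.85667624]
side 315 147
y -50 x edges [-49.   49.2]
y -40 x edges [-44.   48.8]
y -30 x edges [-38.1  49.3]
y -20 x edges [-32.5  44.1]
y 20 x edges [-48.8  35.7]
y 30 x edges [-49.   37.2]
y 40 x edges [-49.  37.]
y 50 x edges [-49.3  36.7]
y ends [-68.2  77.1]
top 342 187
y -50 x edges [-40.5  29.6]
y -40 x edges [14.3 29. ]
y -30 x edges [-49.8 -16.9]
y 20 x edges [-34.9  29.9]
y 30 x edges [-34.3  29.9]
y 40 x edges [-35.8  29.6]
y 50 x edges [-49.3  27.9]
y ends [-53.   61.4]
```

View pics/p7.png

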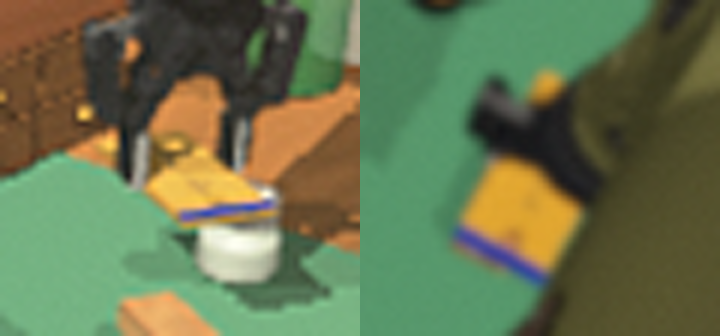

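The plate is held level, with the stripe nearest the camera and the big hole visible in the top crop at about (515,238). I'll refine the hole's position numerically.

Run:
```python
from held import *
c=load("top7");tcp=np.array([596.1,-326.2]);a=np.radians(60.8);M=np.array([[np.cos(a),-np.sin(a)],[np.sin(a),np.cos(a)]])
F=6;x0,y0=312,159
im=cv2.imread("pics/top7.png").astype(int)
d=im[...,2] # red channel: brass bright
v,u=np.mgrid[0:im.shape[0],0:im.shape[1]];uv=np.c_[u.ravel(),v.ravel()]
l=(ray(c,(uv+.5)/F-.5+[x0,y0],122.6)[:,:2]-tcp)@M; r=d.ravel()
for y in np.arange(28,66,3):
    print(y,[int(r[np.argmin(np.hypot(l[:,0]-x,l[:,1]-y))]) for x in range(-40,40,3)])
k=(np.hypot(l[:,0]+2,l[:,1]-44)<9)
w=np.clip(195-r[k],0,None);
print(np.average(l[k],axis=0,weights=w))
c=load("top0");O=(595.8,-327);  # initial slot/hole, red channel rows
p=c["pixels"][170:212,320:358,2];im=cv2.resize(p,None,fx=6,fy=6,interpolation=cv2.INTER_CUBIC);v,u=np.mgrid[0:im.shape[0],0:im.shape[1]];uv=np.c_[u.ravel(),v.ravel()]
l=(ray(c,(uv+.5)/6-.5+[320,170],25)[:,:2]-O)@M; r=im.ravel().astype(int)
for y in list(range(-60,-30,4))+list(range(30,62,4)):
    print(y,[int(r[np.argmin(np.hypot(l[:,0]-x,l[:,1]-y))]) for x in range(-39,39,3)])
```

```text
28 [67, 83, 123, 172, 210, 222, 225, 226, 225, 224, 222, 221, 220, 220, 222, 224, 224, 224, 224, 225, 225, 221, 209, 166, 115, 87, 72]
31 [65, 78, 118, 167, 210, 221, 224, 225, 225, 225, 223, 222, 221, 223, 224, 224, 224, 224, 224, 224, 226, 225, 203, 171, 120, 84, 73]
34 [64, 77, 114, 170, 205, 222, 224, 225, 225, 225, 223, 221, 220, 221, 223, 224, 224, 225, 223, 224, 226, 225, 206, 170, 124, 84, 73]
37 [68, 77, 119, 174, 204, 221, 224, 224, 225, 225, 221, 216, 212, 216, 221, 223, 224, 224, 223, 226, 226, 220, 207, 170, 115, 81, 73]
40 [65, 82, 118, 167, 210, 222, 224, 224, 224, 223, 215, 206, 201, 205, 213, 220, 224, 224, 224, 226, 226, 223, 207, 161, 119, 82, 71]
43 [64, 76, 121, 175, 209, 224, 226, 226, 226, 219, 209, 197, 190, 193, 206, 216, 224, 226, 225, 226, 227, 223, 205, 168, 116, 81, 72]
46 [66, 78, 124, 173, 209, 220, 224, 225, 223, 216, 204, 193, 188, 189, 199, 211, 219, 224, 222, 225, 225, 220, 204, 172, 113, 82, 75]
49 [66, 78, 114, 163, 196, 213, 214, 210, 212, 203, 195, 183, 178, 186, 188, 203, 210, 208, 215, 211, 214, 214, 196, 153, 114, 81, 72]
52 [66, 75, 101, 131
[... 1954 characters left out ...]
 211, 211, 210, 205, 196, 189, 183, 186, 194, 202, 208, 208, 206, 203, 198, 185, 157, 125, 89, 67]
42 [56, 83, 134, 178, 197, 209, 210, 209, 207, 195, 184, 172, 166, 175, 183, 193, 202, 201, 197, 193, 185, 172, 153, 116, 84, 70]
46 [56, 79, 126, 164, 185, 194, 196, 195, 192, 176, 159, 144, 138, 146, 163, 178, 184, 179, 180, 172, 170, 164, 140, 108, 81, 66]
50 [62, 73, 98, 128, 146, 146, 139, 154, 143, 125, 108, 92, 92, 101, 111, 134, 138, 133, 128, 130, 130, 127, 113, 92, 75, 69]
54 [69, 69, 73, 76, 84, 82, 79, 77, 82, 72, 54, 44, 47, 52, 63, 70, 76, 76, 70, 65, 78, 78, 76, 74, 67, 65]
58 [76, 72, 65, 60, 60, 56, 55, 53, 52, 50, 46, 43, 43, 42, 49, 51, 49, 49, 47, 47, 49, 53, 57, 63, 65, 66]
```

```bash
python3 plan.py 553 -55.4 112 60.8 
python3 shift.py '21 27 0 0 0 0;21 27 0 0 0 0;21 27 0 0 0 0;21 27 0 0 0 0;21 27 0 0 0 0;21 27 0 0 0 0;21 27 0 0 0 0;21 27 0 0 0 0' >/dev/null
python3 shift.py '0 0 0 0 0 6.9;0 0 0 0 0 6.9;0 0 0 0 0 6.9;0 0 0 0 0 6.9;0 0 0 0 0 6.9;0 0 0 0 0 6.9;0 0 0 0 0 6.9;0 0 0 0 0 6.9' >/dev/null
python3 shift.py '0 0 0 0 0 6.9;0 0 0 0 0 6.9;0 0 0 0 0 6.9;0 0 0 0 0 6.9;0 0 0 0 0 6.9;0 0 10 0 0 0;0 0 20 0 0 0;0 0 0 0 0 0' >/dev/null
python3 plan.py 553 -55.4 72 -29.1
```

```text
t 22.18 at [ 595.3 -325.8  110.4] move(cur axes) [168.7 215.5  -0.8] rotvec [ 0.  -0.2  0. ] move(final axes) [168.8 215.4  -1.6] F [-0.2 -0.8 -3.2] j [-29.  30.  -0.  60.   0.   0.] w 56.8
t 24.18 at [551.8 -55.6  77.9] move(cur axes) [0.8 1.  5.9] rotvec [-0.4  0.1  0.4] move(final axes) [0.8 0.9 5.9] F [-0.5  0.5 -2.7] j [ -6.  20. -21.  49.   0. 113.] w 56.9
```

```bash
python3 shift.py '0.7 0.5 3 0 0 0.3;0 0 3 0 0 0;0 0 4 0 0 0;0 0 2 0 0 0;0 0 0 0 0 0;0 0 0 0 0 0' >/dev/null; python3 f.py
for i in 1 2 3 4; do python3 shift.py '0 0 1.2 0 0 0;0 0 0 0 0 0' >/dev/null; python3 f.py;done
```

```text
F 24.68 tcp [556.1 -55.6  70.6] Ftool [1.  0.5 3.3] Ttool [-0.01  0.04  0.  ] w 57.3
F 24.85 tcp [556.1 -55.6  69.4] Ftool [-0.9 -0.2  4. ] Ttool [-0.   -0.03 -0.01] w 56.9
F 25.02 tcp [555.9 -55.6  67.9] Ftool [-0.3  0.2  3.1] Ttool [-0.06  0.   -0.01] w 56.9
F 25.18 tcp [555.8 -55.6  66.6] Ftool [-0.2  0.1  2.7] Ttool [-0.01 -0.04 -0.04] w 56.9
F 25.35 tcp [555.8 -55.6  65.4] Ftool [-0.4 -0.7  2.9] Ttool [-0.    0.02  0.03] w 57.1
```

```bash
python3 shift.py '-1.2 -2.5 0 0 0 0;0 0 0 0 0 0;0 0 0 0 0 0' >/dev/null; python3 f.py
for i in 1 2 3 4; do python3 shift.py '0 0 1 0 0 0;0 0 0 0 0 0' >/dev/null; python3 f.py;done
```

```text
F 25.6 tcp [552.9 -55.4  65.6] Ftool [-0.  -0.1  3.1] Ttool [-0.   -0.01 -0.02] w 56.8
F 25.77 tcp [553.1 -55.4  64.5] Ftool [-0.4  0.1  3.2] Ttool [-0.03  0.02  0.02] w 56.6
F 25.93 tcp [553.1 -55.4  63.4] Ftool [-0.6 -0.4  3.4] Ttool [-0.05 -0.   -0.05] w 57.1
F 26.1 tcp [553.3 -55.4  62.6] Ftool [-0.9 -0.4  1.9] Ttool [0.   0.   0.07] w 56.6
F 26.27 tcp [553.3 -55.5  61.8] Ftool [ 0.5 -0.  -1. ] Ttool [ 0.12 -0.   -0.06] w 57.2
```

```bash
python3 shift.py '0 0 0.8 0 0 0;0 0 0 0 0 0;0 0 0 0 0 0' >/dev/null; python3 f.py;
python3 shift.py '0 -1 0 0 0 0;0 0 0 0 0 0' >/dev/null; python3 f.py;
python3 shift.py '0 -1 0 0 0 0;0 0 0 0 0 0' >/dev/null; python3 f.py
```

```text
F 26.52 tcp [553.4 -55.4  61.2] Ftool [-1.1 -1.2 -2.1] Ttool [ 0.21 -0.04 -0.07] w 57.1
F 26.68 tcp [553.1 -55.3  61.3] Ftool [-1.3  1.7 -3. ] Ttool [-0.3  -0.07  0.06] w 57.0
F 26.85 tcp [552.4 -54.6  61.3] Ftool [-1.3  2.9 -2.7] Ttool [-0.56  0.07  0.15] w 56.7
```

```bash
for i in 1 2 3; do python3 shift.py '-1 0 0 0 0 0;0 0 0 0 0 0' >/dev/null; python3 f.py;done
```

```text
F 27.02 tcp [551.7 -54.9  61.1] Ftool [ 2.4  1.9 -2.7] Ttool [-0.51  0.68  0.07] w 57.0
F 27.18 tcp [550.6 -55.8  60.9] Ftool [ 2.7  1.2 -2.6] Ttool [-0.26  0.84  0.07] w 56.6
F 27.35 tcp [549.7 -56.8  60.7] Ftool [ 2.5  1.2 -2.1] Ttool [-0.17  0.81  0.02] w 57.1
```

```bash
python3 shift.py '0 0 -1.5 0 0 0;4 2 0 0 0 0;0 0 0 0 0 0;0 0 1.5 0 0 0;0 0 0 0 0 0' >/dev/null; python3 f.py
for i in 1 2; do python3 shift.py '1 0 0 0 0 0;0 0 0 0 0 0' >/dev/null; python3 f.py;done
```

```text
F 27.77 tcp [553.  -54.5  60.6] Ftool [-0.2 -1.8 -6.3] Ttool [ 0.46  0.07 -0.09] w 57.0
F 27.93 tcp [553.4 -54.2  60.7] Ftool [-2.4 -1.3 -5.6] Ttool [ 0.4  -0.29 -0.05] w 56.6
F 28.1 tcp [554.  -53.5  60.9] Ftool [-2.8 -1.4 -5.3] Ttool [ 0.3  -0.38 -0.09] w 56.6
```

Run:
```python
from ann import *
from rig import ctrl, viewer, monitor
c=viewer.capture("side");np.savez("side8.npz",**c)
tcp=monitor.observe()["tcp_pos"];R=monitor.observe()["orientation"]
h=tcp+R@[44,-2,0]; h[2]=tcp[2]+10.7; print("pred hole px",proj(c,h))
e=proj(c,tcp+R@[60,0,-10.7])[0];print("pred end",e)
for ch,n in((2,"red"),(0,"blue")):
  print(n,"cols from 250")
  for r in range(186,206): print(r,c["pixels"][r,250:276,ch].astype(int).tolist())
```

```text
pred hole px [[262.75253376 193.61438405]]
pred end [257.64715961 194.12491643]
red cols from 250
186 [111, 111, 113, 110, 112, 112, 111, 111, 110, 108, 109, 110, 105, 108, 104, 106, 104, 104, 113, 75, 28, 29, 27, 40, 46, 71]
187 [113, 110, 111, 113, 114, 110, 110, 107, 105, 100, 101, 103, 97, 105, 125, 127, 129, 140, 153, 131, 117, 147, 161, 166, 173, 167]
188 [112, 111, 110, 112, 109, 107, 108, 122, 129, 143, 147, 162, 171, 181, 202, 211, 208, 225, 233, 230, 222, 245, 254, 253, 255, 248]
189 [110, 113, 112, 108, 87, 72, 85, 162, 205, 230, 232, 241, 247, 246, 244, 242, 242, 240, 240, 241, 242, 239, 237, 239, 239, 233]
190 [111, 112, 111, 115, 89, 42, 16, 160, 240, 246, 242, 237, 236, 236, 236, 236, 235, 234, 235, 234, 235, 235, 236, 237, 230, 193]
191 [111, 109, 108, 133, 151, 96, 22, 76, 166, 228, 238, 236, 234, 234, 233, 234, 235, 235, 235, 236, 236, 230, 227, 233, 242, 202]
192 [112, 111, 109, 108, 166, 134, 46, 23, 72, 182, 234, 234, 236, 237, 229, 231, 235, 229, 228, 220, 228, 223, 213, 228, 241, 193]
193 [110, 112, 108, 109, 127, 136, 90, 38, 19, 153, 175, 189, 227, 235, 214, 
[... 3266 characters left out ...]
63, 132, 96, 137, 164, 141, 75, 37, 47, 96, 83, 60, 58, 44, 35, 29, 29, 29, 30, 25, 32, 33, 34, 26]
201 [153, 156, 165, 176, 116, 106, 155, 167, 126, 49, 50, 156, 137, 62, 52, 37, 29, 31, 33, 35, 32, 30, 34, 29, 29, 34]
202 [155, 153, 157, 167, 142, 90, 129, 162, 152, 94, 55, 153, 163, 111, 62, 28, 30, 33, 35, 33, 36, 35, 38, 37, 33, 33]
203 [160, 156, 152, 162, 172, 141, 123, 152, 163, 141, 79, 126, 157, 137, 80, 32, 31, 33, 36, 37, 38, 38, 37, 40, 41, 38]
204 [172, 163, 153, 156, 162, 169, 116, 112, 153, 165, 119, 53, 62, 71, 46, 34, 40, 37, 39, 40, 40, 42, 41, 38, 41, 39]
205 [168, 164, 156, 154, 155, 164, 137, 87, 129, 163, 150, 95, 32, 28, 34, 38, 36, 41, 40, 37, 38, 41, 39, 39, 40, 40]
```

```bash
python3 shift.py '0 0 -2 0 0 0;-2.5 1.4 0 0 0 0;0 0 0 0 0 0;0 0 2 0 0 0;0 0 0 0 0 0' >/dev/null; python3 f.py
for i in 1 2 3; do python3 shift.py '-0.3 0.9 0 0 0 0;0 0 0 0 0 0' >/dev/null; python3 f.py;done
```

```text
F 28.57 tcp [554.5 -55.9  60.7] Ftool [-2.8 -2.3 -3.5] Ttool [ 0.29 -0.2  -0.06] w 56.5
F 28.73 tcp [554.9 -56.1  60.8] Ftool [ 0.2 -2.6 -4. ] Ttool [ 0.64  0.06 -0.09] w 56.9
F 28.9 tcp [555.9 -56.7  60.9] Ftool [ 0.4 -3.5 -3.6] Ttool [ 0.71  0.22 -0.16] w 56.9
F 29.07 tcp [556.9 -57.5  60.9] Ftool [ 1.3 -2.4 -4. ] Ttool [ 0.73  0.42 -0.15] w 56.7
```

```bash
python3 shift.py '0 0 -2.5 0 0 0;-1.4 -5.5 0 0 0 0;0 0 0 0 0 0;0 0 0 0 0 0' >/dev/null; python3 f.py
for i in 1 2 3 4; do python3 shift.py '0 0 0.8 0 0 0;0 0 0 0 0 0' >/dev/null; python3 f.py;done
```

```text
F 29.4 tcp [550.4 -56.5  62.9] Ftool [-0.6  0.4  3.6] Ttool [ 0.04 -0.07 -0.04] w 56.6
F 29.57 tcp [550.9 -56.5  62.3] Ftool [-0.4 -0.9  2.1] Ttool [ 0.15 -0.06 -0.02] w 56.9
F 29.73 tcp [551.1 -56.4  61.7] Ftool [-1.3 -0.8  0.4] Ttool [ 0.21 -0.05 -0.06] w 56.7
F 29.9 tcp [551.2 -56.4  61.1] Ftool [-1.3 -1.5 -2. ] Ttool [ 0.3  -0.15 -0.08] w 57.0
F 30.07 tcp [551.2 -56.4  60.3] Ftool [-2.3 -1.  -3.2] Ttool [ 0.34 -0.17 -0.15] w 56.7
```

Run:
```python
import cv2,numpy as np
from rig import ctrl, viewer, monitor
c=viewer.capture("side");np.savez("side9.npz",**c)
p=c["pixels"][178:214,246:302];cv2.imwrite("pics/p9.png",cv2.resize(p,None,fx=14,fy=14,interpolation=cv2.INTER_CUBIC))
```

```text
(no output)
```

View pics/p9.png

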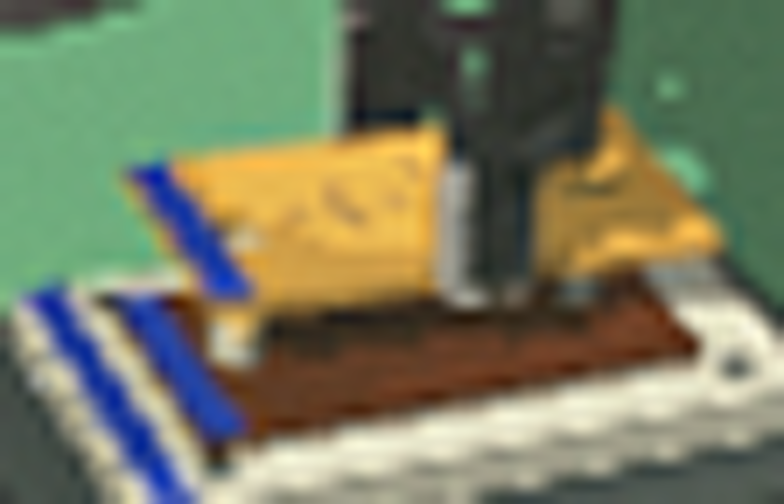

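The picture shows the big pin below the plate at crop x≈236, in line with the hole (≈236,238). The white pin top shows through the near part of the hole, so the plate has to move away from the camera. I'll sweep that way under light contact.

```bash
python3 shift.py '0 0 -1 0 0 0;-0.3 1.2 0 0 0 0;0 0 0 0 0 0' >/dev/null; python3 f.py
for i in 1 2 3 4; do python3 shift.py '-0.35 0.9 0 0 0 0;0 0 0 0 0 0' >/dev/null; python3 f.py;done
```

```text
F 30.37 tcp [552.3 -57.1  60.9] Ftool [0.2 0.8 4.8] Ttool [-0.18  0.05  0.03] w 56.9
F 30.53 tcp [552.5 -57.9  60.6] Ftool [0.5 0.  3.3] Ttool [ 0.02 -0.   -0.01] w 56.7
F 30.7 tcp [553.  -58.5  60.7] Ftool [1.3 0.  3.3] Ttool [ 0.03  0.08 -0.04] w 56.7
F 30.87 tcp [553.3 -58.7  60.8] Ftool [ 2.1 -2.2  3.1] Ttool [ 0.52  0.46 -0.1 ] w 56.9
F 31.03 tcp [553.4 -58.9  60.6] Ftool [ 3.4 -4.7  3.4] Ttool [ 0.97  0.76 -0.22] w 56.9
```

Caught the pin: the vertical load vanished and the lateral load rose. I'll back off the overshoot and descend.

```bash
python3 shift.py '0.8 -1.6 0 0 0 0;0 0 0 0 0 0' >/dev/null; python3 f.py
for i in 1 2 3 4; do python3 shift.py '0 0 1 0 0 0;0 0 0 0 0 0' >/dev/null; python3 f.py;done
```

```text
F 31.2 tcp [553.3 -58.6  61.1] Ftool [ 1.6 -1.2  4.1] Ttool [ 0.35  0.16 -0.06] w 56.8
F 31.37 tcp [553.6 -58.6  60.1] Ftool [ 1.4 -2.   2.1] Ttool [ 0.35  0.31 -0.08] w 56.8
F 31.53 tcp [553.6 -58.6  59.1] Ftool [ 1.5 -0.4  1.8] Ttool [ 0.35  0.49 -0.08] w 56.8
F 31.7 tcp [553.6 -58.6  58. ] Ftool [ 2.1 -2.5  2. ] Ttool [ 0.31  0.52 -0.08] w 56.6
F 31.87 tcp [553.5 -58.6  57. ] Ftool [ 2.2 -0.8  3.5] Ttool [ 0.3   0.48 -0.03] w 57.2
```

```bash
python3 shift.py '0.6 -0.4 0 0 0 0;0 0 1 0 0 0;0 0 0 0 0 0' >/dev/null; python3 f.py
for i in 1 2 3; do python3 shift.py '0 0 0.8 0 0 0;0 0 0 0 0 0' >/dev/null; python3 f.py;done
```

```text
F 32.12 tcp [553.3 -58.4  55.9] Ftool [-0.6  0.6  3.4] Ttool [0.02 0.02 0.02] w 56.7
F 32.28 tcp [553.3 -58.2  55.1] Ftool [0.4 0.5 4.1] Ttool [-0.05  0.01  0.02] w 56.9
F 32.45 tcp [553.3 -58.   54.3] Ftool [-0.1 -0.2  3.4] Ttool [ 0.03 -0.04 -0.05] w 56.6
F 32.62 tcp [553.3 -58.   53.6] Ftool [-0.1  0.3  4.1] Ttool [-0.01 -0.03 -0.  ] w 56.8
```

```bash
for i in 1 2 3 4; do python3 shift.py '0 0 1 0 0 0;0 0 0.6 0 0 0;0 0 0 0 0 0' >/dev/null; python3 f.py;done
```

```text
F 32.87 tcp [553.2 -57.9  51.9] Ftool [0.6 0.8 3.1] Ttool [-0.02  0.    0.04] w 56.7
F 33.12 tcp [553.3 -57.9  50.3] Ftool [ 0.6 -0.2  3.4] Ttool [ 0.03  0.03 -0.03] w 56.9
F 33.37 tcp [553.2 -57.9  48.7] Ftool [ 0.2 -0.1  2.6] Ttool [-0.05 -0.    0.02] w 56.9
F 33.62 tcp [553.2 -57.9  47.1] Ftool [-0.5 -0.2  3.3] Ttool [ 0.02 -0.04 -0.02] w 56.8
```

```bash
for i in 1 2 3 4 5; do python3 shift.py '0 0 0.9 0 0 0;0 0 0 0 0 0' >/dev/null; python3 f.py;done
```

```text
F 33.78 tcp [553.3 -57.9  46.3] Ftool [-0.9 -0.1  2.7] Ttool [-0.03  0.02  0.02] w 56.6
F 33.95 tcp [553.2 -57.9  45.3] Ftool [-0.1  0.9  2.9] Ttool [ 0.06 -0.03  0.1 ] w 57.0
F 34.12 tcp [553.3 -57.9  44.5] Ftool [ 0.9 -0.5  2.9] Ttool [ 0.03  0.01 -0.  ] w 56.8
F 34.28 tcp [553.2 -57.8  43.7] Ftool [ 0.9 -0.6  1.3] Ttool [ 0.18 -0.    0.04] w 57.2
F 34.45 tcp [553.3 -57.7  43.1] Ftool [ 0.6 -3.9 -1.3] Ttool [0.48 0.04 0.03] w 57.0
```

```bash
python3 shift.py '0 0 -0.5 0 0 0;0 0 0 0 0 0;0 0 0 0 0 0;0 0 0 0 0 0' 85 >/dev/null; python3 f.py; python3 shift.py '0 0 -8 0 0 0;0 0 -15 0 0 0;0 0 -20 0 0 0;0 0 0 0 0 0;0 0 0 0 0 0;0 0 0 0 0 0;0 0 0 0 0 0' >/dev/null
python3 shift.py '0 0 0 0 0 0;11.5 -2.4 0 0 0 0;11.5 -2.4 0 0 0 0;0 0 0 0 0 0;0 0 0 0 0 0;0 0 0 0 0 0;0 0 0 0 0 0' 0 >/dev/null; python3 f.py
python3 plan.py 560.5 -35 59 -28.2
python3 - <<'E'
from h import *
from rig import ctrl, viewer, monitor
c=viewer.capture("side");p=c["pixels"];np.savez("sideA.npz",**c)
# plate heights by depth near the plate, jig-local
W=world(c);a=np.radians(-28.2);d=W[...,:2]-[553,-52.5];l=np.stack([d@[np.cos(a),np.sin(a)],d@[-np.sin(a),np.cos(a)]],-1)
h=cv2.cvtColor(p,cv2.COLOR_BGR2HSV);k=(h[...,0]>8)&(h[...,0]<30)&(h[...,1]>120)&(abs(l[...,0])<35)&(W[...,2]>30)
for y in range(-50,60,20):
    q=W[k&(abs(l[...,1]-y)<10)][:,2]; print(y,len(q),round(float(np.median(q)),1) if len(q) else None)
E
```

```text
F 34.78 tcp [553.8 -58.   43.5] Ftool [ 0.3 -0.1 -0.8] Ttool [-0.03  0.07  0.04] w 84.8
F 35.95 tcp [560.3 -35.5  86.2] Ftool [-0.1 -0.7  0.3] Ttool [-0.05 -0.02  0.  ] w 0.8
t 35.95 at [560.3 -35.5  86.2] move(cur axes) [ 0.5 -0.  27.2] rotvec [-0.  -0.  -0.9] move(final axes) [ 0.5 -0.  27.2] F [-0.7  0.2 -0.3] j [ -4.  20. -20.  50.   0. 116.] w 0.8
-50 59 50.6
-30 76 50.4
-10 83 50.2
10 79 50.0
30 70 50.7
50 42 50.1
```

The plate lies level on the balls. Pressing the big end.

```bash
python3 shift.py '0 0 8 0 0 0;0 0 10 0 0 0;0 0 8 0 0 0;0 0 3 0 0 0;0 0 0 0 0 0;0 0 0 0 0 0' 0 >/dev/null; python3 f.py
for i in 1 2 3 4 5; do python3 shift.py '0 0 1.2 0 0 0;0 0 0 0 0 0' >/dev/null; python3 f.py;done
```

```text
F 36.5 tcp [559.9 -35.6  56.8] Ftool [-0.2 -0.4  0.1] Ttool [0.02 0.03 0.06] w -0.2
F 36.67 tcp [560.7 -35.6  56.3] Ftool [0.3 0.5 0.6] Ttool [-0.05 -0.08 -0.02] w -0.3
F 36.83 tcp [560.5 -35.5  55. ] Ftool [ 0.6 -0.4  0.3] Ttool [ 0.02 -0.01  0.04] w 0.0
F 37.0 tcp [560.6 -35.5  53.8] Ftool [-0.5  0.6 -0.8] Ttool [-0.04 -0.04 -0.01] w -0.1
F 37.17 tcp [560.4 -35.3  52.9] Ftool [ 1.2 -1.6 -3.3] Ttool [ 0.29  0.07 -0.02] w -0.2
F 37.33 tcp [560.3 -35.4  51.3] Ftool [0.5 0.1 1. ] Ttool [-0.01  0.   -0.03] w 0.2
```

Clicked. Following it down at the big end, then on to the small end.

```bash
for i in 1 2 3 4 5; do python3 shift.py '0 0 1.4 0 0 0;0 0 0 0 0 0' >/dev/null; python3 f.py;done
```

```text
F 37.5 tcp [560.2 -35.6  49.5] Ftool [-0.8 -1.1  0.5] Ttool [-0.03 -0.   -0.04] w -0.0
F 37.67 tcp [560.4 -35.6  48.3] Ftool [-0.4 -0.5 -0.5] Ttool [ 0.   -0.04 -0.01] w 0.1
F 37.83 tcp [560.5 -35.6  47.3] Ftool [ 0.6 -0.9  0.1] Ttool [ 0.02  0.01 -0.01] w 0.3
F 38.0 tcp [560.2 -35.5  45.3] Ftool [-0.1  0.1  1.1] Ttool [-0.01 -0.02  0.01] w 0.2
F 38.17 tcp [560.4 -35.5  44.2] Ftool [-0.  -0.6 -0.7] Ttool [-0.05  0.01  0.03] w 0.0
```

```bash
python3 shift.py '0 0 -12 0 0 0;-20 0 -1 0 0 0;-19 0 0 0 0 0;0 0 0 0 0 0;0 0 0 0 0 0' >/dev/null; python3 f.py
for i in 1 2 3 4 5 6 7 8; do python3 shift.py '0 0 1.4 0 0 0;0 0 0 0 0 0' >/dev/null; python3 f.py;done
```

```text
F 38.58 tcp [540.9 -70.   57.2] Ftool [ 0.9  0.8 -0.3] Ttool [0.01 0.04 0.08] w -0.0
F 38.75 tcp [541.6 -69.   55.6] Ftool [ 0.4 -0.4  0.3] Ttool [-0.   -0.03 -0.06] w 0.1
F 38.92 tcp [541.4 -69.   54.1] Ftool [-0.2  0.5  0.6] Ttool [ 0.01 -0.02  0.03] w 0.3
F 39.08 tcp [541.3 -69.3  52.8] Ftool [-0.5 -0.1 -0.6] Ttool [ 0.01 -0.02 -0.03] w 0.1
F 39.25 tcp [541.3 -69.5  51.4] Ftool [ 1.1  1.2 -0.2] Ttool [0.02 0.01 0.05] w -0.3
F 39.42 tcp [541.2 -69.5  50.1] Ftool [-0.  -0.6 -0.4] Ttool [-0.02 -0.01  0.01] w 0.2
F 39.58 tcp [541.2 -69.5  48.7] Ftool [ 0.6 -0.1 -0.1] Ttool [-0.01  0.01 -0.06] w -0.1
F 39.75 tcp [541.3 -69.5  47.3] Ftool [-0.7  0.3  0.6] Ttool [-0.05 -0.   -0.01] w 0.1
F 39.92 tcp [541.2 -69.6  45.9] Ftool [ 0.2 -1.   0.4] Ttool [-0.    0.01  0.02] w 0.2
```

Now check for contact at about 44 mm at both ends.

```bash
for i in 1 2 3; do python3 shift.py '0 0 0.9 0 0 0;0 0 0 0 0 0' >/dev/null; python3 f.py;done
python3 shift.py '0 0 -4 0 0 0;20 0 0 0 0 0;19 0 0 0 0 0;0 0 1.5 0 0 0;0 0 1.5 0 0 0;0 0 0 0 0 0' >/dev/null; python3 f.py
for i in 1 2; do python3 shift.py '0 0 0.8 0 0 0;0 0 0 0 0 0' >/dev/null; python3 f.py;done
```

```text
F 40.08 tcp [541.3 -69.5  45. ] Ftool [ 0.  -0.1  0.3] Ttool [0.03 0.01 0.  ] w -0.1
F 40.25 tcp [541.3 -69.5  44.2] Ftool [-0.7  0.6  1.1] Ttool [0.01 0.03 0.02] w -0.1
F 40.42 tcp [541.4 -69.6  44.1] Ftool [-1.  -1.9 -6.7] Ttool [ 0.5  -0.27 -0.02] w -0.1
F 40.92 tcp [560.1 -35.6  44.1] Ftool [ 0.7 -1.   0.4] Ttool [-0.05  0.01  0.02] w 0.1
F 41.08 tcp [560.  -35.8  44.1] Ftool [ 1.6 -2.4 -5. ] Ttool [ 0.41  0.16 -0.01] w 0.1
F 41.25 tcp [560.  -35.8  44. ] Ftool [  0.8  -4.6 -11.8] Ttool [ 0.94 -0.02 -0.04] w 0.0
```

The plate is flush at both ends (44.1 mm). I'll retract, check the bench and hand in.

```bash
python3 shift.py '0 0 -10 0 0 0;0 0 -25 0 0 0;0 0 -35 0 0 0;0 0 -35 0 0 0;0 0 -30 0 0 0;0 0 0 0 0 0;0 0 0 0 0 0' >/dev/null; python3 f.py
python3 - <<'E'
from h import *
from rig import ctrl, viewer, monitor
c=viewer.capture("side");s=load("side0")
d=cv2.absdiff(c["pixels"],s["pixels"]).max(2)>45
m=cv2.morphologyEx(d.astype(np.uint8),cv2.MORPH_OPEN,np.ones((3,3)))
n,_,st,ce=cv2.connectedComponentsWithStats(m)
for i in range(1,n): print(st[i].tolist())
W=world(c);a=np.radians(-28.2);q=W[...,:2]-[553,-52.5];l=np.stack([q@[np.cos(a),np.sin(a)],q@[-np.sin(a),np.cos(a)]],-1)
h=cv2.cvtColor(c["pixels"],cv2.COLOR_BGR2HSV);k=(h[...,0]>8)&(h[...,0]<30)&(h[...,1]>120)&(abs(l[...,0])<35)&(W[...,2]>30)
for y in(-50,-25,0,25,48): print(y,np.median(W[k&(abs(l[...,1]-y)<8)][:,2]))
E
```

```text
F 41.83 tcp [561.7 -36.3 180.2] Ftool [ 0.2 -0.4  0.6] Ttool [-0.01  0.01 -0.02] w 0.0
[262, 1, 3, 3, 9]
[267, 0, 4, 2, 8]
[414, 0, 26, 90, 1301]
[437, 0, 67, 84, 2824]
[472, 0, 3, 2, 6]
[252, 8, 9, 35, 141]
[258, 9, 25, 40, 658]
[501, 15, 11, 61, 499]
[437, 49, 3, 3, 9]
[268, 55, 5, 3, 15]
[442, 54, 3, 3, 9]
[489, 58, 3, 3, 9]
[493, 59, 7, 15, 75]
[437, 61, 3, 3, 9]
[433, 65, 5, 5, 17]
[483, 67, 4, 6, 19]
[476, 69, 6, 9, 33]
[462, 71, 3, 3, 9]
[469, 72, 3, 3, 9]
[487, 78, 12, 22, 172]
[459, 80, 3, 4, 12]
[476, 80, 4, 4, 15]
[492, 80, 20, 66, 815]
[472, 82, 3, 3, 9]
[457, 87, 3, 5, 15]
[462, 86, 9, 4, 29]
[442, 89, 3, 3, 9]
[455, 94, 3, 3, 9]
[264, 103, 11, 5, 36]
[440, 104, 12, 9, 87]
[410, 109, 6, 9, 37]
[262, 115, 25, 48, 553]
[481, 114, 5, 7, 26]
[319, 118, 90, 39, 1237]
[485, 120, 5, 5, 23]
[484, 126, 3, 3, 9]
[481, 130, 31, 31, 430]
[384, 134, 32, 109, 1888]
[429, 134, 3, 4, 12]
[473, 155, 13, 5, 53]
[300, 160, 25, 21, 322]
[426, 160, 3, 3, 9]
[426, 170, 3, 3, 9]
[323, 175, 4, 4, 14]
[420, 174, 9, 13, 93]
[255, 192, 42, 19, 482]
[464, 194, 12, 16, 125]
[458, 197, 4, 3, 12]
[414, 234, 25, 36, 481]
[154, 251, 53, 28, 794]
[473, 255, 9, 8, 47]
[482, 254, 3, 3, 9]
[486, 257, 3, 3, 9]
[457, 262, 3, 3, 9]
[454, 267, 41, 24, 534]
[501, 268, 11, 5, 47]
[451, 282, 3, 4, 12]
-50 41.44121435204397
-25 41.94458947363796
0 41.792916107256644
25 41.46547087024567
48 41.54923680104008
```

```bash
python3 -c "
from rig import ctrl, viewer, monitor
print(ctrl.sign_off())"
```

```text
the job is handed in; nothing more can be done
None
```

The jig is loaded and handed in at about 42 s of the 72 s allowed: backing board first, then the brass plate on top, both pressed past the spring balls and flush at both ends by feel (press force up to about 16 N), with no sign in the side camera that anything else moved.

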